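# Tip used stoppers into the soak bin and dose it with the pump

### The arm

A 7-joint arm with a two-finger parallel gripper is mounted at the origin on the work surface; the furniture and walls round the work are solid. World frame = base frame: x ahead of the robot, y to its left, z up, the work surface at z = 0. Lengths are in m, angles in rad, forces in N, time in s.
With the tool pointing down it reaches from about 0.4 to 0.85 m from the base axis. Payload 10.4 kg.
Tool frame: the origin (TCP) lies midway between the tips of the shut fingers; the grasp point (between the pads) lies 19 mm behind it (manip.pinch_z is the distance from the TCP to the grasp point, in m); y points along the fingers, x is the direction in which the jaws open and shut, and the axes are right-handed (so a half turn about y gives the same grasp; the last joint's range is limited). The gripper opens to 85 mm and grips with 20 to 120 N. Pads are 22 mm wide; open, the fingers measure 114 mm over their backs; the gripper's body (76 mm by 85 mm) begins 54 mm behind the grasp point. The pads swing forward as they close: fully open they stand 13 mm farther back than shut.
Start: joints at [-1.343, 0.332, -0.065, 1.46, 0.022, 1.35, -0.088], TCP at [0.155, 0.605, 0.231] pointing down, gripper open.
Joint ranges: [-2.6, 2.6], [-0.5, 2.12], [-1.47, 1.34], [0.16, 2.42], [-1.27, 4.41], [0.06, 2.06], [-2.6, 2.6]. Speed limits (rad/s): [2.22, 2.22, 2.79, 2.79, 3.14, 3.14, 3.14].

### API

Orientations are given as a unit quaternion [x, y, z, w].
In Python, from workcell import manip gives the robot as it stands.
- The arm moves only by the shell command python3 -m pendant 'ROWS' [OPENING] [FORCE]. ROWS is a JSON object of lists of equal length, an entry for each row: "offset": the shift along the tool's x, y, z scaled (see below), a list of three; "turn": the turn, a rotation vector about the tool's x, y, z scaled (see below), a list of three. A call has 1 to 12 rows; each row is the pose to reach, as a shift and turn from the pose measured when the call began, along the tool's axes at that moment; what a row does not reach only later rows make up. The controller multiplies each number of a shift by 200 mm and each number of a turn by 45 degrees. A row lasts 1/8 s, in which the tool goes at most 62.5 mm and 10.7 degrees, less where a joint would pass 70% of its speed; a pose out of reach is approached as far as the arm can. A call with a number of a shift or a turn outside -1 to 1 is refused whole. A call with a gripper value outside its range is refused whole. OPENING is the opening in per cent of the stroke, from 0 (shut) to 100 (fully open), set as the call begins (- or left out, the last holds). The fingers move at their own pace and stop on an object; FORCE is the grip in N (left out, the last holds). Time passes only in rows, so rows that repeat a pose let the fingers close. It gives the time, the measured TCP pose, the force and the opening at its end, in the units of the state.
- manip.get_obs(): the state, without advancing time (a new reading comes with each control period).
- manip.camera(name): name is "side" or "top" or "wrist"; returns (picture, depth): 420x560x3 uint8, red, green, blue; 420x560 float32, m along the optical axis (not along the pixel's ray), 0 where there is no reading.
- manip.camera_model(name): a dict with "intrinsics" (3x3 intrinsics, pixels), "R" (3x3) and "t" (3): a world point X has camera coordinates R X + t; the wrist camera has in their place "tool_from_camera" (4x4, takes a point from camera to tool coordinates, whose origin is the TCP and whose axes are the tool frame's). Camera axes: x right, y down, z forward; pixel columns grow to the right and rows downward; lengths in m; the calibration is good to about 2 mm. A picture is of the moment at which its call begins: read the wrist's pose just before it. camera_model takes no time and is no camera call.
- manip.hand_in(): hands the job in, once; it reports no verdict.
The state is a dict: "clock": time; "joint_pos": joint angles; "joint_velocities": joint speeds; "tau": joint torques, N m; "position": TCP position; "ee_rot": TCP orientation; "ft_force": force on the tool from outside, world axes, zero at the start; "torque": the same for the moment, N m; "grip_width": opening from 0.0 (shut) to 1.0 (fully open).
Only numpy, scipy, OpenCV 4.12 (cv2) and the standard library are available. Lean on these libraries where they do the work, as an engineer would, in place of code of your own. Each camera call takes 0.05 s, during which the arm holds its last target. There are 200 camera calls.

### The job

Gather all the used rubber stoppers that stand about the bench into the aluminium scoop tray, then carry the tray to the soak bin and tip all of them together into its hopper mouth. Afterwards give the pump beside the bin two full strokes, pressing its head right down to the stop and letting it come all the way up each time, and have the empty tray back standing squarely on its black mat at the end. Leave the other things on the bench alone.

Things in the scene. Friction and masses are not known exactly. Their poses are not given: they have to be found in the camera images.
- stopper0_mid (a point): a dark rubber stopper, a blunt cone 28 mm high, 32 mm in diameter at its foot and 26 mm at its top, about 22 g; this point is its middle, half-way up on its axis; z runs from its wide foot to its narrow top. It starts standing on its wide foot; two to four stoppers are present, the others are None
- stopper1_mid (a point): a dark rubber stopper, a blunt cone 28 mm high, 32 mm in diameter at its foot and 26 mm at its top, about 22 g; this point is its middle, half-way up on its axis; z runs from its wide foot to its narrow top. It starts standing on its wide foot; two to four stoppers are present, the others are None
- stopper2_mid (a point): a dark rubber stopper, a blunt cone 28 mm high, 32 mm in diameter at its foot and 26 mm at its top, about 22 g; this point is its middle, half-way up on its axis; z runs from its wide foot to its narrow top. It starts standing on its wide foot; two to four stoppers are present, the others are None
- stopper3_mid (a point): a dark rubber stopper, a blunt cone 28 mm high, 32 mm in diameter at its foot and 26 mm at its top, about 22 g; this point is its middle, half-way up on its axis; z runs from its wide foot to its narrow top. It starts standing on its wide foot; two to four stoppers are present, the others are None
- tray_handle (a point): the middle of the gripping zone of the scoop tray's upright black tab, 14 mm below the tab's top. The tab is 12 mm thick along the tray's x, 60 mm wide along y, and its top is 72 mm above the tray's underside; this point is 58 mm above it. The tray is 161 mm long in all, about 0.13 kg and loose: x points from the open spout to the tab, z up out of the tray. Between tab and pan is only a 12 mm high web (pan rear wall to tab 22 mm), so one finger fits on either side of the tab
- tray_floor (a point): the middle of the scoop tray's pan, on the inside of its 3 mm floor (same axes as tray_handle, which lies at x = +91 mm, y = 0, z = +55 mm from here). The pan is 127 mm long (x from -64 to +63 mm) and 90 mm wide outside, its side walls and rear wall are 3 mm thick and 22 mm high over the underside; at -x it is open, with no wall or lip, and the floor is polished, so carry it level
- tray_spout (a point): the middle of the open front edge (the spout) of the scoop tray, on the floor; tray_handle lies at x = +155 mm, z = +55 mm from here in the tray's axes. Stoppers slide out when the tray is tipped about 40 degrees or more, spout down
- mat_top (a point): the centre of the top of the tray's black rubber mat, 200 x 116 x 2 mm, fixed to the bench; its x is the long way. The tray starts on it with its x along the mat's x and its underside's centre (16 mm towards the tab from tray_floor) close to this point
- bin_mouth (a point): the centre of the square hopper mouth of the fixed grey soak bin, at rim height, 126 mm above the bench; z up, x and y along its sides. The mouth is 134 mm wide inside and narrows to 100 mm over the upper 45 mm; the walls are 4 mm thick; the pump stands at its +y side, its axis 122 mm from the mouth's centre, with its spout (not solid) reaching 60 mm from the pump axis towards the bin, about 55 mm above the rim
- bin_floor (a point): the centre of the soak bin's inner floor, 100 x 100 mm, 116 mm below bin_mouth, same axes
- pump_top (a point): the centre of the top of the pump's round black head, 36 mm in diameter, 195 mm above the bench when up; it moves straight down 18 mm
- pump (a joint): travel of the pump head, m: 0 up, 0.018 fully down at its stop; a spring returns it (about 3 N to start it, about 9 N at the stop)
- dropper_bottle: a small white dropper bottle with red tip, 25 mm wide, 78 mm high, not to be moved; origin under its centre
- petri_dish: a clear petri dish, 64 mm wide and 16 mm high, not to be moved; origin under its centre
- desk_timer: a small timer, 62 x 66 x 18 mm, not to be moved; origin under its centre
- supply_corner (a point): the top of the nearest, right-hand corner of the fixed power supply box, 91 mm above the bench; from it the front face runs 200 mm to the left and 11 degrees away from the robot, the right side 160 mm back
- tank_corner (a point): the top of the far right-hand corner of the fixed green gel tank, 82 mm above the bench; its far side runs from here 230 mm to the left, 15 degrees away from the robot
- wall_point (a point): a point at the foot of the blank wall behind the bench; the wall runs straight through it, at 15 degrees to the y axis: from about x = 0.74, y = 0.3 to x = 0.56, y = -0.4; it rises well above the robot
- pipette_stand_a: a fixed pipette carousel with some pipettes in it, 340 mm high (pipettes 360 mm), arms to 110 mm from its axis at 200 mm height; origin under its centre. Carry things over it above 360 mm, or round it
- pipette_stand_b: a second, empty carousel like pipette_stand_a; origin under its centre
Things that resemble listed ones, but are neither listed nor needed, are in the scene too. Of the things shaped like the part that bears mat_top, the black one is meant.

How it is judged:
On the way, in this order (a step that is already met when the one before it is completed fails the run):
1. all the stoppers that are present are in the scoop tray together (x of stopper0_mid in the frame of tray_floor between -0.066 and 0.064 m and y of stopper0_mid in the frame of tray_floor between -0.045 and 0.045 m and z of stopper0_mid in the frame of tray_floor between 0 and 0.06 m and x of stopper1_mid in the frame of tray_floor between -0.066 and 0.064 m and y of stopper1_mid in the frame of tray_floor between -0.045 and 0.045 m and z of stopper1_mid in the frame of tray_floor between 0 and 0.06 m and x of stopper2_mid in the frame of tray_floor between -0.066 and 0.064 m and y of stopper2_mid in the frame of tray_floor between -0.045 and 0.045 m and z of stopper2_mid in the frame of tray_floor between 0 and 0.06 m and x of stopper3_mid in the frame of tray_floor between -0.066 and 0.064 m and y of stopper3_mid in the frame of tray_floor between -0.045 and 0.045 m and z of stopper3_mid in the frame of tray_floor between 0 and 0.06 m), for 0.3 s.
2. the tray is lifted to the bin's mouth and tipped (angle between tray_floor's own z axis and vertical above 0.3 rad and horizontal distance between tray_spout and bin_mouth below 0.12 m and height (world z) of tray_floor above 0.08 m), for 0.05 s.
3. all the stoppers are in the bin (x of stopper0_mid in the frame of bin_floor between -0.055 and 0.055 m and y of stopper0_mid in the frame of bin_floor between -0.055 and 0.055 m and z of stopper0_mid in the frame of bin_floor between -0.004 and 0.09 m and x of stopper1_mid in the frame of bin_floor between -0.055 and 0.055 m and y of stopper1_mid in the frame of bin_floor between -0.055 and 0.055 m and z of stopper1_mid in the frame of bin_floor between -0.004 and 0.09 m and x of stopper2_mid in the frame of bin_floor between -0.055 and 0.055 m and y of stopper2_mid in the frame of bin_floor between -0.055 and 0.055 m and z of stopper2_mid in the frame of bin_floor between -0.004 and 0.09 m and x of stopper3_mid in the frame of bin_floor between -0.055 and 0.055 m and y of stopper3_mid in the frame of bin_floor between -0.055 and 0.055 m and z of stopper3_mid in the frame of bin_floor between -0.004 and 0.09 m), for 0.3 s.
4. the pump head is pressed down to its stop (value of joint pump above 0.0155 m), for 0.05 s.
5. the pump head has come up again (value of joint pump below 0.003 m), for 0.05 s.
6. the pump head is pressed down to its stop a second time (value of joint pump above 0.0155 m), for 0.05 s.
At the end, for the whole second after the job is handed in: Every stopper present lies inside the soak bin, the pump head is up, and the empty tray stands level on its mat (middle of its pan within 40 mm of the mat's centre, its length within 0.25 rad of the mat's length, either way round) (all of step 3 and value of joint pump below 0.003 m and horizontal distance between tray_floor and mat_top below 0.04 m and angle between the x axis of tray_floor and the x axis of mat_top, either way round below 0.25 rad and angle between tray_floor's own z axis and vertical below 0.06 rad and z of tray_floor in the frame of mat_top below 0.008 m); the robot touches nothing.
It fails at once if the dropper bottle is shifted by more than 30 mm (distance of dropper_bottle from where it was at the start of the episode above 0.03 m).
It fails at once if the petri dish is shifted by more than 30 mm (distance of petri_dish from where it was at the start of the episode above 0.03 m).
It fails at once if the timer is shifted by more than 30 mm (distance of desk_timer from where it was at the start of the episode above 0.03 m).
Of stopper0, stopper1, stopper2, stopper3 only 2 to 4 are there at a start; the rules pass over those that are not, and their reading is None.
At some moment in a run one of stopper2, stopper3 may be knocked a few centimetres aside while the robot is not near it.
It also fails if it takes over 210 s, if anything falls off the work surface, if the arm or the gripper's body presses on something with over 40 N, if the wrist force passes 120 N, or if a joint passes its speed limit or range.

## Working session

There is one attempt and no reset: what is moved stays moved. The work goes in short steps, Python scripts to look and compute and a shell command to move; the robot and the scene stay as the last step left them, time stands still between calls to the robot, and variables do not carry over. Pictures are saved under pics/ and viewed, about 12 in all and at most 16, crops included, and the job is handed in when it is done.

```bash
ls; mkdir -p pics; python3 - <<'E'
from workcell import manip
import cv2,numpy as np
o=manip.get_obs();print({k:np.round(o[k],3).tolist() for k in o})
for n in("top","side"):
    p,d=manip.camera(n);cv2.imwrite(f"pics/{n}0.png",p[:,:,::-1]);np.save(f"pics/{n}0.npy",d)
    m=manip.camera_model(n);print(n,m)
print(manip.camera_model("wrist"),manip.pinch_z)
E
```

```text
pics
{'clock': 0.0, 'joint_pos': [-1.343, 0.333, -0.065, 1.461, 0.022, 1.35, -0.088], 'joint_velocities': [0.001, 0.001, 0.001, -0.001, 0.001, -0.001, 0.0], 'tau': [-0.002, -62.544, 0.048, -39.161, 0.016, 0.01, 0.0], 'position': [0.155, 0.605, 0.231], 'ee_rot': [0.559, 0.433, -0.434, -0.558], 'ft_force': [-0.169, -0.297, 0.784], 'torque': [0.037, 0.066, 0.022], 'grip_width': 0.998}
top {'intrinsics': array([[493.59037213,   0.        , 278.28564851],
       [  0.        , 493.59037213, 203.8867797 ],
       [  0.        ,   0.        ,   1.        ]]), 'R': array([[-0.01426773, -0.99984058, -0.01073486],
       [-0.98529588,  0.01588664, -0.17011656],
       [ 0.17025999,  0.00814984, -0.98536547]]), 't': array([0.18958121, 0.52313783, 1.73567699])}
side {'intrinsics': array([[431.98781885,   0.        , 273.95434014],
       [  0.        , 431.98781885, 208.94120755],
       [  0.        ,   0.        ,   1.        ]]), 'R': array([[-0.9635984 , -0.26722739, -0.00822522],
       [-0.14772226,  0.55781183, -0.81671543],
       [ 0.22283685, -0.78577063, -0.57698202]]), 't': array([0.51919279, 0.07829502, 1.99840262])}
{'intrinsics': array([[344.1782169 ,   0.        , 282.49478588],
       [  0.        , 344.1782169 , 209.04797846],
       [  0.        ,   0.        ,   1.        ]]), 'tool_from_camera': array([[ 9.99999855e-01,  2.16806964e-04, -4.92539817e-04,
        -8.52598808e-04],
       [ 5.35503701e-04, -3.10319502e-01,  9.50632169e-01,
        -1.42008176e-01],
       [ 5.32589640e-05, -9.50632295e-01, -3.10319573e-01,
         7.93956343e-02],
       [ 0.00000000e+00,  0.00000000e+00,  0.00000000e+00,
         1.00000000e+00]])} 0.0187
```

View pics/top0.png

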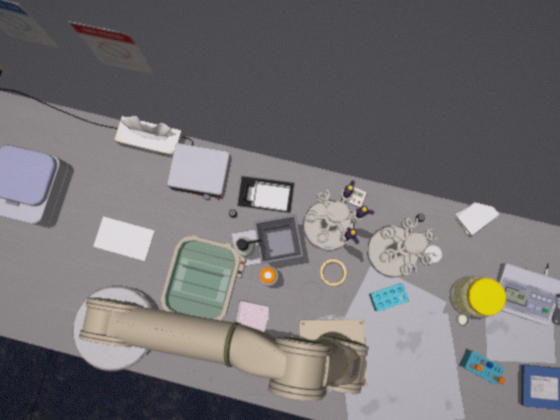

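View pics/side0.png

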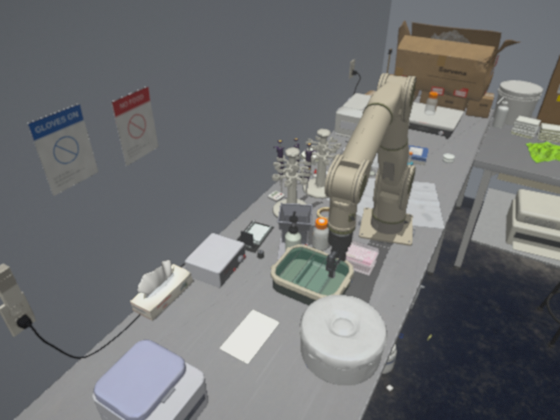

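```bash
cat > h.py <<'E'
from workcell import manip
import cv2,numpy as np
from scipy.spatial.transform import Rotation as Rn
def ray(n,u,v,pose=None):
    m=manip.camera_model(n);d=np.linalg.inv(m["intrinsics"])@[u,v,1]
    if n=="wrist":
        o=pose or manip.get_obs();T=m["tool_from_camera"];Rw=Rn.from_quat(o["ee_rot"]).as_matrix()
        return Rw@T[:3,3]+o["position"],Rw@T[:3,:3]@d
    return -m["R"].T@m["t"],m["R"].T@d
def onz(n,u,v,z,pose=None):
    c,d=ray(n,u,v,pose);return c+d*(z-c[2])/d[2]
def pt(n,u,v,D,pose=None):
    c,d=ray(n,u,v,pose);return c+d*D[int(round(v)),int(round(u))]
def proj(n,X,pose=None):
    m=manip.camera_model(n)
    if n=="wrist":
        o=pose or manip.get_obs();T=m["tool_from_camera"];Rw=Rn.from_quat(o["ee_rot"]).as_matrix()
        t=Rw.T@(np.array(X)-o["position"]);c=T[:3,:3].T@(t-T[:3,3])
    else: c=m["R"]@X+m["t"]
    p=m["intrinsics"]@c;return p[:2]/p[2]
def to(X,fwd=None):
    """rows values to shift TCP to X"""
    o=manip.get_obs();Rw=Rn.from_quat(o["ee_rot"]).as_matrix()
    return np.round(Rw.T@(np.array(X)-o["position"])/.2,3)
def turn(Rt):
    o=manip.get_obs();return np.round((Rn.from_quat(o["ee_rot"]).inv()*Rt).as_rotvec()/(np.pi/4),3)
def down(a):
    "tool z down, tool x (jaw) at world angle a"
    x=np.array([np.cos(a),np.sin(a),0]);z=np.array([0,0,-1.]);return Rn.from_matrix(np.c_[x,np.cross(z,x),z])
def st():
    o=manip.get_obs();M=Rn.from_quat(o["ee_rot"]).as_matrix();print("t",round(o["clock"],2),"pos",np.round(o["position"],4),"F",np.round(o["ft_force"],1),"g",round(o["grip_width"],3),"jawang",round(np.degrees(np.arctan2(M[1,0],M[0,0])),1),"zax",np.round(M[:,2],3),"j",np.round(o["joint_pos"],2));return o
def snap(n,name,crop=None,s=1):
    o=manip.get_obs();p,d=manip.camera(n);np.save(f"pics/{name}.npy",d)
    cv2.imwrite(f"pics/{name}_full.png",p[:,:,::-1])
    if crop: a,b,c,e=crop;p=p[b:e,a:c]
    cv2.imwrite(f"pics/{name}.png",cv2.resize(p[:,:,::-1],None,fx=s,fy=s,interpolation=cv2.INTER_CUBIC));return o,p,d
E
python3 - <<'E'
from h import *
a=cv2.imread("pics/top0.png")
cv2.imwrite("pics/top0c.png",cv2.resize(a[140:340,180:445],None,fx=3,fy=3,interpolation=cv2.INTER_CUBIC))
E
```

```text
(no output)
```

View pics/top0c.png

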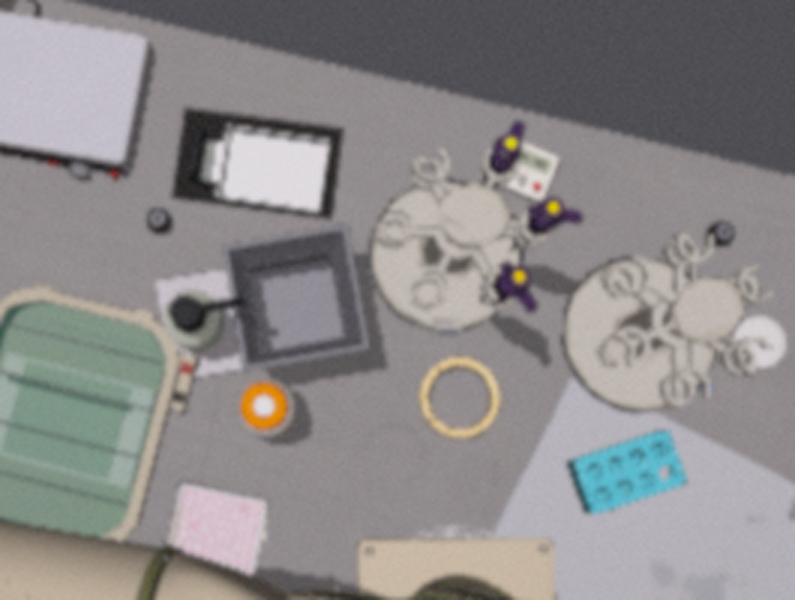

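```bash
python3 - <<'E'
from h import *
D=np.load("pics/top0.npy")
f=lambda u,v:(180+u/3,140+v/3)
for n,u,v,z in [("sA",159,215,.028),("sB",723,230,.028),("sBfoot",723,235,.0),("timer",535,170,.018),("petri",760,340,.016),("tab",207,163,.074),("tipred",187,370,.078),("bin_tl",232,250,.126),("bin_tr",347,228,.126),("bin_br",368,350,.126),("bin_bl",245,367,.126),("pump",192,313,.195),("mat1",185,108,.002),("mat2",343,128,.002),("mat3",332,216,.002),("mat4",174,197,.002),("sup",130,175,.091),("tank_tr",172,320,.082),("panfr",325,212,.024),("panbr",333,133,.024),("bottle",264,407,.12),("standA",470,210,.3),("standA base",445,265,.02),("standBbase",640,330,.02)]:
    p=f(u,v);print(n,np.round(p,0),np.round(onz("top",*p,z),3),"depth",np.round(pt("top",*p,D),3))
E
```

```text
sA [233. 212.] [0.503 0.347 0.028] depth [0.503 0.347 0.028]
sB [421. 217.] [ 0.474 -0.334  0.028] depth [ 0.474 -0.334  0.03 ]
sBfoot [421. 218.] [ 0.472 -0.341  0.   ] depth [ 0.468 -0.335  0.023]
timer [358. 197.] [ 0.553 -0.112  0.018] depth [ 0.554 -0.113  0.012]
petri [433. 253.] [ 0.342 -0.373  0.016] depth [ 0.325 -0.295  0.274]
tab [249. 194.] [0.557 0.285 0.074] depth [0.57  0.29  0.007]
tipred [242. 263.] [0.313 0.309 0.078] depth [0.313 0.31  0.071]
bin_tl [257. 223.] [0.446 0.254 0.126] depth [0.446 0.254 0.121]
bin_tr [296. 216.] [0.469 0.122 0.126] depth [ 0.488  0.119 -0.   ]
bin_br [303. 257.] [0.33  0.101 0.126] depth [0.338 0.096 0.002]
bin_bl [262. 262.] [0.313 0.24  0.126] depth [0.313 0.24  0.13 ]
pump [244. 244.] [0.368 0.294 0.195] depth [0.369 0.295 0.186]
mat1 [242. 176.] [0.642 0.317 0.002] depth [0.641 0.317 0.006]
mat2 [294. 183.] [0.613 0.121 0.002] depth [ 0.614  0.121 -0.005]
mat3 [291. 212.] [0.502 0.137 0.002] depth [0.502 0.137 0.007]
mat4 [238. 206.] [0.529 0.331 0.002] depth [0.529 0.331 0.003]
sup [223. 198.] [0.541 0.375 0.091] depth [ 0.559  0.386 -0.003]
tank_tr [237. 247.] [0.371 0.326 0.082] depth [0.367 0.323 0.12 ]
panfr [288. 211.] [0.504 0.146 0.024] depth [ 0.508  0.145 -0.002]
panbr [291. 184.] [0.602 0.134 0.024] depth [0.607 0.134 0.002]
bottle [268. 276.] [0.268 0.219 0.12 ] depth [0.268 0.219 0.138]
standA [337. 210.] [0.46 0.   0.3 ] depth [0.454 0.004 0.335]
standA base [328. 228.] [0.438 0.002 0.02 ] depth [0.408 0.025 0.268]
standBbase [393. 250.] [ 0.356 -0.229  0.02 ] depth [ 0.337 -0.173  0.274]
```

```bash
python3 - <<'E'
s=open("h.py").read()
i=s.index("def down");j=s.index("def st(")
s=s[:i]+'''def down(a,tilt=0):
    "tool y = approach, tool x (jaw) at world angle a deg, tilt deg: approach leans to -z_tool dir (body leans to +z_tool/camera side)"
    a=np.radians(a);x=np.array([np.cos(a),np.sin(a),0]);y=np.array([0,0,-1.])
    return Rn.from_matrix(np.c_[x,y,np.cross(x,y)])*Rn.from_euler("x",-tilt,degrees=True)
def plan(grasp,R,n=None):
    "shift and turn so that grasp point (19 mm behind TCP) is at grasp"
    tcp=np.array(grasp)+.0187*R.as_matrix()[:,1];t=turn(R);print("offset",to(tcp),"turn",t,"deg",round(np.linalg.norm(t)*45,1),"tcp",np.round(tcp,4))
'''+s[j:].replace("M[:,2]","M[:,1]").replace("zax","appr")
open("h.py","w").write(s)
E
python3 - <<'E'
from h import *
st()
R=down(128,15);print(R.as_matrix().round(2))
plan([.503-.04,.347-.03,.24],down(128,0))
plan([.503-.04,.347-.03,.24],R)
E
```

```text
t 0.1 pos [0.155  0.6051 0.2306] F [-0.2 -0.2 -0.8] g 1.002 jawang 75.6 appr [-0.    -0.001 -1.   ] j [-1.34  0.33 -0.06  1.46  0.02  1.35 -0.09]
[[-0.62  0.2  -0.76]
 [ 0.79  0.16 -0.59]
 [-0.   -0.97 -0.26]]
offset [-1.013  0.048 -1.849] turn [-1.000e-03 -1.164e+00 -2.000e-03] deg 52.4 tcp [0.463  0.317  0.2213]
offset [-0.994  0.045 -1.864] turn [-0.31  -1.157 -0.154] deg 54.3 tcp [0.4668 0.32   0.2219]
```

```bash
python3 -m pendant '{"offset":[[-0.5,0,-0.9],[-0.5,0,-0.9],[-0.5,0,-0.9],[-0.5,0,-0.9],[-0.5,0,-0.9],[-0.5,0,-0.9]],"turn":[[0,-0.25,0],[0,-0.5,0],[0,-0.6,0],[0,-0.6,0],[0,-0.6,0],[0,-0.6,0]]}' 60; python3 - <<'E'
from h import *
st();plan([.503-.05,.347-.04,.24],down(128,10))
E
```

```text
clock: 0.85
position: [0.3033, 0.4645, 0.2305]
ee_rot: [-0.442, -0.552, 0.553, 0.442]
ft_force: [-1.2, -0.5, -0.5]
grip_width: 0.598
t 0.85 pos [0.3033 0.4645 0.2305] F [-1.2 -0.5 -0.5] g 0.598 jawang 102.7 appr [-0.001 -0.001 -1.   ] j [-1.06  0.18 -0.02  1.65  0.    1.31  0.72]
offset [-0.926  0.045 -0.571] turn [-0.22 -0.56 -0.05] deg 27.2 tcp [0.4556 0.309  0.2216]
```

```bash
python3 -m pendant '{"offset":[[-0.93,0.04,-0.57],[-0.93,0.04,-0.57],[-0.93,0.04,-0.57],[-0.93,0.04,-0.57],[-0.93,0.04,-0.57],[-0.93,0.04,-0.57]],"turn":[[0,-0.25,0],[-0.1,-0.5,0],[-0.22,-0.56,-0.05],[-0.22,-0.56,-0.05],[-0.22,-0.56,-0.05],[-0.22,-0.56,-0.05]]}' 60; python3 - <<'E'
from h import *
st()
o,p,d=snap("wrist","w1")
t,_,_=snap("top","t1")
snap("side","s1")
a=cv2.imread("pics/w1_full.png");b=cv2.imread("pics/t1_full.png")[140:420,60:500];c=cv2.imread("pics/s1_full.png")[80:340,150:480]
cv2.imwrite("pics/v1.png",np.hstack([cv2.resize(a,(400,300)),cv2.resize(c,(400,300))]))
cv2.imwrite("pics/v1t.png",cv2.resize(b,None,fx=1.8,fy=1.8,interpolation=cv2.INTER_CUBIC))
E
```

```text
clock: 1.6
position: [0.4544, 0.31, 0.2225]
ee_rot: [0.335, 0.689, -0.578, -0.281]
ft_force: [0.4, 0.5, -0.0]
grip_width: 0.601
t 1.6 pos [0.4544 0.31   0.2225] F [ 0.4  0.5 -0. ] g 0.601 jawang 128.1 appr [ 0.136  0.107 -0.985] j [-0.79  0.04  0.11  1.83 -0.    1.09  1.56]
```

View pics/v1.png

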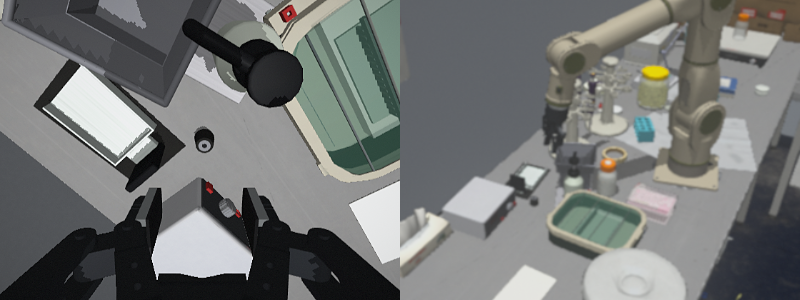

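View pics/v1t.png

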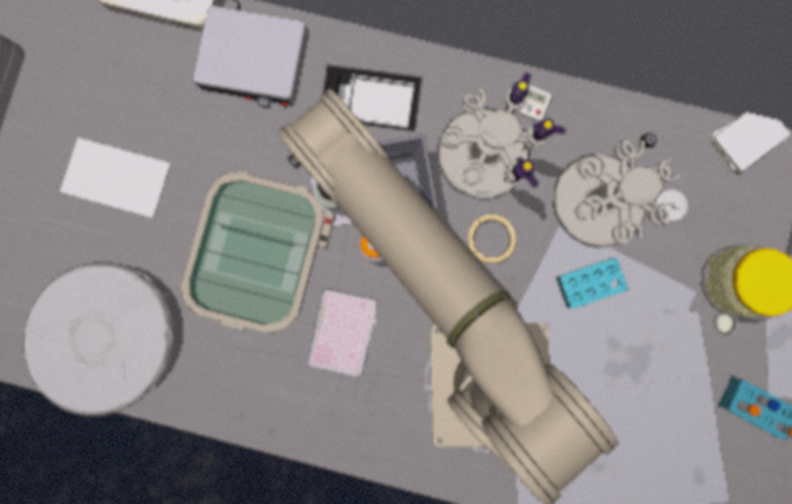

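```bash
cat >> h.py <<'E'
def cloud(d,o):
    m=manip.camera_model("wrist");K=m["intrinsics"];v,u=np.mgrid[:420,:560]
    c=np.stack([(u-K[0,2])/K[0,0]*d,(v-K[1,2])/K[1,1]*d,d],-1);T=m["tool_from_camera"];Rw=Rn.from_quat(o["ee_rot"]).as_matrix()
    P=(c@T[:3,:3].T+T[:3,3])@Rw.T+o["position"];P[d<=0]=np.nan;return P
def band(P,z0,z1,xy,r):
    return (P[...,2]>z0)&(P[...,2]<z1)&(np.hypot(P[...,0]-xy[0],P[...,1]-xy[1])<r)
def rect(pts):
    (c,s,a)=cv2.minAreaRect((pts[:,:2]*1000).astype(np.float32));return np.round(c,1),np.round(s,1),round(a,1),len(pts)
E
python3 - <<'E'
from h import *
d=np.load("pics/w1.npy");o=manip.get_obs();P=cloud(d,o)
for n,z0,z1,xy,r in [("sA top",.024,.034,(.503,.347),.03),("tab",.064,.085,(.58,.30),.045),("panrim",.018,.03,(.57,.21),.1),("panfloor",.003,.009,(.57,.2),.05),("pump",.185,.205,(.368,.294),.04),("binrim",.116,.135,(.39,.18),.12),("supply",.084,.1,(.56,.39),.1)]:
    q=P[band(P,z0,z1,xy,r)];print(n,rect(q) if len(q)>3 else 0,np.round(np.nanmedian(q,0),4))
for u,v in [(288,204),(200,250)]: print(np.round(P[v,u],3))
print(np.round(onz("top",188,143,.02),3))
E
```

```text
sA top (array([500.5, 349.7]), array([25.5, 25.3]), 37.4, 449) [0.4997 0.3486 0.0277]
tab (array([575.9, 299.1]), array([12.8, 60.4]), 80.6, 772) [0.5723 0.2983 0.0731]
panrim (array([564.1, 224.5]), array([157.7,  91.4]), 80.6, 1734) [0.5727 0.2241 0.023 ]
panfloor (array([564.7, 200.7]), array([99.5, 78. ]), 81.0, 5917) [0.5656 0.1982 0.0049]
pump (array([378. , 289.5]), array([35.4, 63.2]), 24.9, 6976) [0.3743 0.2954 0.1939]
binrim (array([429.6, 221.5]), array([ 85.2, 208.8]), 38.1, 8326) [0.4549 0.2053 0.1302]
supply (array([614.8, 425.6]), array([108.2, 104.9]), 78.5, 6059) [0.6017 0.4148 0.0905]
[0.499 0.351 0.028]
[0.573 0.301 0.073]
[0.768 0.517 0.02 ]
```

```bash
python3 - <<'E'
from h import *
R=down(128,10);A=R.as_matrix()[:,1];g=np.array([.5005,.3497,.022])
plan(g-.07*A,R);plan(g,R)
E
```

```text
offset [ 0.015  0.783 -0.126] turn [-0.001  0.003  0.001] deg 0.1 tcp [0.4935 0.3442 0.0725]
offset [ 0.014  1.133 -0.126] turn [-0.001  0.003  0.001] deg 0.1 tcp [0.5031 0.3517 0.0036]
```

```bash
python3 -m pendant '{"offset":[[0.015,0.2,-0.126],[0.015,0.5,-0.126],[0.015,0.78,-0.126],[0.015,0.78,-0.126],[0.015,0.78,-0.126]],"turn":[[0,0,0],[0,0,0],[0,0,0],[0,0,0],[0,0,0]]}' 60; python3 -m pendant '{"offset":[[0,0.1,0],[0,0.2,0],[0,0.3,0],[0,0.35,0],[0,0.35,0],[0,0.35,0]],"turn":[[0,0,0],[0,0,0],[0,0,0],[0,0,0],[0,0,0],[0,0,0]]}'; python3 -c "
from h import *
st()"
```

```text
clock: 2.38
position: [0.4937, 0.3452, 0.0752]
ee_rot: [0.335, 0.69, -0.578, -0.281]
ft_force: [0.8, 0.7, -0.6]
grip_width: 0.596
clock: 3.12
position: [0.5037, 0.353, 0.0067]
ee_rot: [0.335, 0.69, -0.577, -0.281]
ft_force: [-0.2, -0.7, -0.6]
grip_width: 0.601
t 3.12 pos [0.5037 0.353  0.0067] F [-0.2 -0.7 -0.6] g 0.601 jawang 128.2 appr [ 0.138  0.109 -0.984] j [-0.77  0.42  0.1   1.87 -0.06  0.67  1.6 ]
```

```bash
python3 -m pendant '{"offset":[[0,0.03,0],[0,0.03,0]],"turn":[[0,0,0],[0,0,0]]}'; python3 -m pendant '{"offset":[[0,0,0],[0,0,0],[0,0,0],[0,0,0],[0,0,0],[0,0,0]],"turn":[[0,0,0],[0,0,0],[0,0,0],[0,0,0],[0,0,0],[0,0,0]]}' 15 30;  python3 - <<'E'
from h import *
st();plan([.48,.32,.15],down(128,10))
E
```

```text
clock: 3.38
position: [0.5045, 0.3536, 0.0007]
ee_rot: [0.335, 0.69, -0.577, -0.281]
ft_force: [0.1, -0.6, 0.1]
grip_width: 0.6
clock: 4.12
position: [0.5047, 0.3537, 0.0011]
ee_rot: [0.335, 0.69, -0.577, -0.281]
ft_force: [-1.4, -1.5, 5.7]
grip_width: 0.343
t 4.12 pos [0.5047 0.3537 0.0011] F [-1.4 -1.5  5.7] g 0.343 jawang 128.2 appr [ 0.138  0.109 -0.984] j [-0.77  0.43  0.1   1.87 -0.06  0.66  1.6 ]
offset [-0.056 -0.675  0.067] turn [0.003 0.004 0.001] deg 0.2 tcp [0.4826 0.322  0.1316]
```

```bash
python3 -m pendant '{"offset":[[0,-0.1,0],[0,-0.3,0],[0,-0.5,0],[-0.05,-0.67,0.05],[-0.05,-0.67,0.05],[-0.05,-0.67,0.05]],"turn":[[0,0,0],[0,0,0],[0,0,0],[0,0,0],[0,0,0],[0,0,0]]}';  python3 - <<'E'
from h import *
st();plan([.5824,.2156,.10],down(80.6,0));
E
```

```text
clock: 4.88
position: [0.4843, 0.3252, 0.1314]
ee_rot: [0.335, 0.69, -0.577, -0.281]
ft_force: [-0.3, -0.1, -1.1]
grip_width: 0.342
t 4.88 pos [0.4843 0.3252 0.1314] F [-0.3 -0.1 -1.1] g 0.342 jawang 128.2 appr [ 0.138  0.11  -0.984] j [-0.78  0.19  0.12  1.87 -0.03  0.91  1.59]
offset [-0.734  0.254 -0.002] turn [0.212 1.055 0.095] deg 48.6 tcp [0.5824 0.2156 0.0813]
```

```bash
python3 -m pendant '{"offset":[[-0.2,0,0],[-0.4,0,0],[-0.6,0,0],[-0.73,0,0],[-0.73,0,0],[-0.73,0,0],[-0.73,0,0]],"turn":[[0.05,0.2,0.02],[0.1,0.4,0.04],[0.15,0.6,0.06],[0.2,0.8,0.08],[0.21,1,0.095],[0.21,1,0.095],[0.21,1,0.095]]}';  python3 - <<'E'
from h import *
o,p,d=snap("wrist","w2")
P=cloud(d,o);q=P[band(P,.018,.03,(.563,.225),.11)];print(rect(q))
q=P[band(P,.064,.085,(.576,.299),.045)];print(rect(q) if len(q)>3 else 0)
st();plan([.5824,.2156,.034],down(80.6,0))
E
```

```text
clock: 5.75
position: [0.5739, 0.211, 0.1306]
ee_rot: [0.53, 0.47, -0.47, -0.527]
ft_force: [0.4, -0.1, 0.1]
grip_width: 0.345
(array([563.9, 224.5]), array([157.9,  90.4]), 80.6, 2654)
(array([575.7, 298.7]), array([13. , 59.4]), 80.9, 2208)
t 5.8 pos [0.5741 0.211  0.1309] F [-0.3 -1.4  0.2] g 0.341 jawang 83.3 appr [ 0.003 -0.003 -1.   ] j [-0.68  0.38  0.31  1.64 -0.12  1.14  1.12]
offset [ 0.03   0.578 -0.037] turn [ 0.005  0.059 -0.004] deg 2.7 tcp [0.5824 0.2156 0.0153]
```

View pics/w2.png

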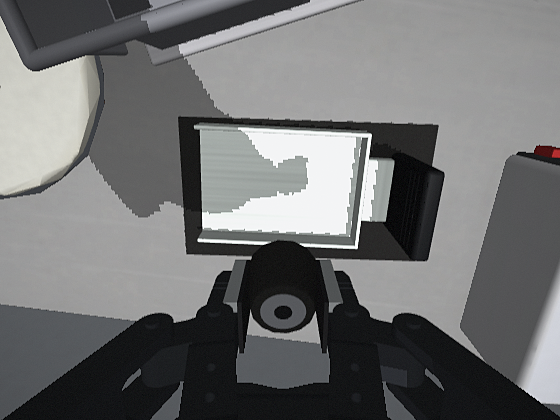

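```bash
python3 - <<'E'
from h import *
R=down(80.6,10)
plan([.5824,.2156,.06],R);plan([.5824,.2156,.0265],R)
E
```

```text
offset [ 0.028  0.446 -0.053] turn [-0.218  0.059  0.002] deg 10.2 tcp [0.5856 0.2151 0.0416]
offset [ 0.029  0.614 -0.053] turn [-0.218  0.059  0.002] deg 10.2 tcp [0.5856 0.2151 0.0081]
```

```bash
python3 -m pendant '{"offset":[[0.028,0.1,-0.053],[0.028,0.3,-0.053],[0.028,0.44,-0.053],[0.028,0.53,-0.053],[0.028,0.6,-0.053],[0.028,0.61,-0.053],[0.028,0.615,-0.053],[0.028,0.615,-0.053]],"turn":[[-0.1,0.06,0],[-0.22,0.06,0],[-0.22,0.06,0],[-0.22,0.06,0],[-0.22,0.06,0],[-0.22,0.06,0],[-0.22,0.06,0],[-0.22,0.06,0]]}';  python3 -c "
from h import *
st()"
```

```text
clock: 6.8
position: [0.5862, 0.2151, 0.0086]
ee_rot: [0.585, 0.496, -0.414, -0.49]
ft_force: [1.0, -0.2, -0.5]
grip_width: 0.341
t 6.8 pos [0.5862 0.2151 0.0086] F [ 1.  -0.2 -0.5] g 0.341 jawang 80.6 appr [ 0.174 -0.027 -0.984] j [-0.74  0.47  0.32  1.83 -0.06  0.72  0.98]
```

Release gently, back off a bit, open and retract.

```bash
python3 -m pendant '{"offset":[[0,0.005,0],[0,0.005,0],[0,0.005,0],[0,0,0]],"turn":[[0,0,0],[0,0,0],[0,0,0],[0,0,0]]}' 55; python3 -m pendant '{"offset":[[0,-0.1,0],[0,-0.3,0],[0,-0.6,0],[0,-0.9,0],[0,-0.9,0],[0,-0.9,0]],"turn":[[0,0,0],[0,0,0],[0,0,0],[0,0,0],[0,0,0],[0,0,0]]}'; python3 - <<'E'
from h import *
o,p,d=snap("wrist","w3");P=cloud(d,o)
q=P[band(P,.028,.05,(.575,.21),.06)];print("in tray",rect(q) if len(q)>3 else 0, np.nanmedian(q,0))
q=P[band(P,.064,.085,(.576,.299),.045)];print("tab",rect(q) if len(q)>3 else 0)
st()
plan([.43,-.1,.40],down(0,0));plan([.45,-.334,.40],down(-35,0))
E
```

```text
clock: 7.3
position: [0.5861, 0.215, 0.0086]
ee_rot: [0.585, 0.496, -0.414, -0.49]
ft_force: [0.1, -0.1, -0.2]
grip_width: 0.548
clock: 8.05
position: [0.5545, 0.2199, 0.1864]
ee_rot: [0.584, 0.497, -0.414, -0.49]
ft_force: [0.0, -0.1, -0.5]
grip_width: 0.55
in tray (array([580.7, 215. ]), array([24.9, 26.1]), 39.9, 634) [0.57989269 0.21485346 0.03262635]
tab (array([575.6, 299. ]), array([13.2, 59.6]), 80.7, 1340)
t 8.1 pos [0.5543 0.2196 0.1853] F [-0.1  0.  -0.1] g 0.552 jawang 80.6 appr [ 0.173 -0.027 -0.984] j [-0.83  0.19  0.36  1.76  0.04  1.06  0.9 ]
offset [-1.677 -1.029  0.173] turn [0.185 1.785 0.159] deg 81.1 tcp [ 0.43   -0.1     0.3813]
offset [-2.815 -0.98  -0.113] turn [0.141 2.56  0.228] deg 115.8 tcp [ 0.45   -0.334   0.3813]
```

```bash
python3 - <<'E'
from h import *
D=np.load("pics/t1.npy");m=manip.camera_model("top");K=m["intrinsics"];v,u=np.mgrid[:420,:560]
c=np.stack([(u-K[0,2])/K[0,0]*D,(v-K[1,2])/K[1,1]*D,D],-1);P=(c-m["t"])@m["R"]
P=P[D>0]
print("cam",-m["R"].T@m["t"])
# arm section along azimuth to TCP (.454,.31)
az=np.arctan2(.31,.454);e=np.array([np.cos(az),np.sin(az)]);r=P[:,:2]@e;s=P[:,:2]@[-e[1],e[0]]
for a in np.arange(0,.72,.04):
    k=(abs(r-a)<.02)&(abs(s)<.25)&(P[:,2]>.36)
    if k.sum(): print(round(a,2),"z",np.round([P[k,2].min(),P[k,2].max()],2),"s",np.round([s[k].min(),s[k].max()],2))
for n,c0 in (("A",(.43,.0)),("B",(.36,-.23))):
    k=(np.hypot(P[:,0]-c0[0],P[:,1]-c0[1])<.17)&(P[:,2]>.10)
    for z0,z1 in((.1,.18),(.18,.25),(.25,.31),(.31,.4)):
        q=P[k&(P[:,2]>z0)&(P[:,2]<z1)];print(n,z0,z1,len(q),np.round([q[:,0].min(),q[:,0].max(),q[:,1].min(),q[:,1].max()],3) if len(q) else "")
    q=P[(np.hypot(P[:,0]-c0[0],P[:,1]-c0[1])<.17)&(P[:,2]>.004)&(P[:,2]<.03)];print("base",np.round([q[:,0].min(),q[:,0].max(),q[:,1].min(),q[:,1].max()],3))
q=P[(np.hypot(P[:,0]-.474,P[:,1]+.335)<.035)&(P[:,2]>.02)&(P[:,2]<.04)];print("sB",rect(q))
E
```

```text
cam [0.2226341  0.16709459 1.80130571]
0.0 z [0.72 0.77] s [-0.08  0.04]
0.04 z [0.37 0.77] s [-0.08  0.04]
0.08 z [0.36 0.76] s [-0.07  0.04]
0.12 z [0.7  0.74] s [-0.07  0.02]
0.16 z [0.65 0.73] s [-0.08  0.02]
0.2 z [0.65 0.71] s [-0.08  0.02]
0.24 z [0.64 0.7 ] s [-0.07  0.02]
0.28 z [0.63 0.68] s [-0.07  0.03]
0.32 z [0.61 0.67] s [-0.07  0.03]
0.36 z [0.6  0.66] s [-0.06  0.03]
0.4 z [0.59 0.65] s [-0.06  0.04]
0.44 z [0.56 0.63] s [-0.06  0.04]
0.48 z [0.51 0.62] s [-0.06  0.05]
0.52 z [0.52 0.61] s [-0.05  0.05]
0.56 z [0.57 0.58] s [-0.04 -0.03]
0.68 z [0.36 1.02] s [-0.25 -0.24]
A 0.1 0.18 276 [ 0.335  0.476 -0.072  0.166]
A 0.18 0.25 428 [ 0.369  0.535 -0.168  0.094]
A 0.25 0.31 446 [ 0.357  0.549 -0.169  0.085]
A 0.31 0.4 776 [ 0.357  0.551 -0.109  0.036]
base [ 0.263  0.597 -0.17   0.17 ]
B 0.1 0.18 41 [ 0.331  0.399 -0.233 -0.205]
B 0.18 0.25 566 [ 0.261  0.445 -0.317 -0.079]
B 0.25 0.31 488 [ 0.271  0.451 -0.311 -0.06 ]
B 0.31 0.4 445 [ 0.322  0.459 -0.267 -0.062]
base [ 0.192  0.53  -0.399 -0.061]
sB (array([ 474., -333.]), array([23.7, 24.7]), 68.4, 43)
```

```bash
python3 -m pendant '{"offset":[[0,-0.3,0],[0,-0.6,0],[0,-0.9,0],[-0.1,-1,0],[-0.3,-1,0],[-0.4,-1,0],[-0.5,-1,0],[-0.5,-1,0]],"turn":[[0.1,0.1,0],[0.2,0.3,0],[0.2,0.5,0],[0.2,0.7,0],[0.2,0.9,0],[0.2,1,0],[0.2,1,0],[0.2,1,0]]}' 60;  python3 - <<'E'
from h import *
st()
R=down(-14.5,0);plan([.47,-.1,.44],R);plan([.46,-.25,.44],R)
E
```

```text
clock: 9.1
position: [0.5032, 0.1251, 0.3817]
ee_rot: [-0.659, -0.237, 0.197, 0.686]
ft_force: [0.1, 0.2, 0.2]
grip_width: 0.599
t 9.1 pos [0.5032 0.1251 0.3817] F [0.1 0.2 0.2] g 0.599 jawang 35.7 appr [ 0.043  0.053 -0.998] j [-0.78 -0.    0.48  1.54 -0.04  1.55  0.32]
offset [-0.777 -0.264 -0.812] turn [-0.058  1.116  0.069] deg 50.4 tcp [ 0.47   -0.1     0.4213]
offset [-1.255 -0.306 -1.391] turn [-0.058  1.116  0.069] deg 50.4 tcp [ 0.46   -0.25    0.4213]
```

```bash
python3 -m pendant '{"offset":[[0,-0.25,0],[-0.15,-0.27,-0.15],[-0.3,-0.27,-0.4],[-0.5,-0.27,-0.6],[-0.7,-0.27,-0.8],[-0.78,-0.27,-0.82],[-0.78,-0.27,-0.82],[-0.78,-0.27,-0.82]],"turn":[[0,0.1,0],[0,0.3,0],[0,0.5,0],[0,0.7,0.05],[0,0.9,0.07],[-0.05,1,0.07],[-0.05,1,0.07],[-0.05,1,0.07]]}';  python3 - <<'E'
from h import *
st()
R=down(-14.5,0);plan([.45,-.27,.44],R);R=down(-14.5,-18);A=R.as_matrix()[:,1];print(A);plan(np.array([.474,-.333,.022])-.35*A,R)
o,p,d=snap("wrist","w4")
E
```

```text
clock: 10.1
position: [0.471, -0.0998, 0.4222]
ee_rot: [-0.704, 0.055, -0.055, 0.706]
ft_force: [-0.4, -0.5, 0.3]
grip_width: 0.599
t 10.1 pos [ 0.471  -0.0998  0.4222] F [-0.4 -0.5  0.3] g 0.599 jawang -9.0 appr [-0.     0.004 -1.   ] j [-0.59 -0.06  0.67  1.5   0.03  1.69 -0.07]
offset [ 0.029  0.001 -0.857] turn [-0.005  0.123 -0.001] deg 5.5 tcp [ 0.45   -0.27    0.4213]
[ 0.07737168  0.29917407 -0.95105652]
offset [ 0.147  0.419 -1.661] turn [ 0.395  0.122 -0.021] deg 18.6 tcp [ 0.4484 -0.4321  0.3371]
```

View pics/w4.png

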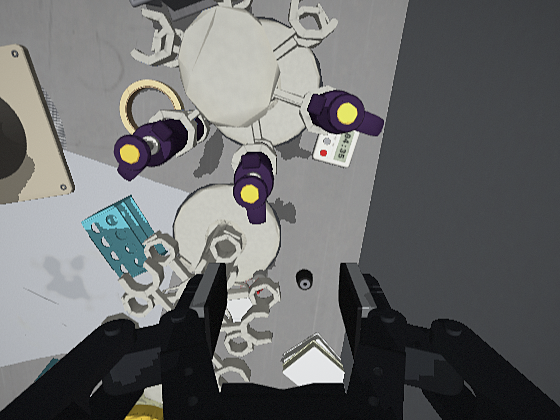

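```bash
python3 -m pendant '{"offset":[[0,0,-0.3],[0,0,-0.6],[0,0,-0.9],[0.05,0,-1],[0.05,0,-1],[0.05,0,-1]],"turn":[[0,0.05,0],[0,0.12,0],[0,0.12,0],[0.1,0.12,0],[0.2,0.12,0],[0.2,0.12,0]]}';  python3 - <<'E'
from h import *
st()
R=down(-14.5,-18);A=R.as_matrix()[:,1];g=np.array([.474,-.333,.022]);plan(g-.35*A,R);
E
```

```text
clock: 10.9
position: [0.4497, -0.2999, 0.4206]
ee_rot: [-0.643, 0.086, -0.092, 0.755]
ft_force: [-0.0, -0.4, -0.4]
grip_width: 0.599
t 10.9 pos [ 0.4497 -0.2999  0.4206] F [-0.  -0.4 -0.4] g 0.599 jawang -14.4 appr [ 0.03   0.156 -0.987] j [-0.2   0.23  0.99  1.32 -0.33  1.78  0.48]
offset [ 0.163  0.309 -0.699] turn [ 0.198 -0.002 -0.013] deg 8.9 tcp [ 0.4484 -0.4321  0.3371]
```

```bash
python3 -m pendant '{"offset":[[0.05,0,-0.3],[0.1,0,-0.6],[0.16,0.1,-0.7],[0.16,0.2,-0.7],[0.16,0.31,-0.7],[0.16,0.31,-0.7],[0.16,0.31,-0.7]],"turn":[[0.1,0,0],[0.2,0,0],[0.2,0,-0.01],[0.2,0,-0.01],[0.2,0,-0.01],[0.2,0,-0.01],[0.2,0,-0.01]]}';  python3 - <<'E'
from h import *
st()
R=down(-14.5,-18);A=R.as_matrix()[:,1];g=np.array([.474,-.333,.022]);
o,p,d=snap("wrist","w5");snap("side","s5",(200,60,460,255),3);P=cloud(d,o)
q=P[band(P,.0235,.034,(.474,-.333),.03)];print("sB",rect(q),np.nanmedian(q,0))
plan(g-.1*A,R)
E
```

```text
clock: 11.78
position: [0.4487, -0.4313, 0.3379]
ee_rot: [-0.583, 0.075, -0.101, 0.803]
ft_force: [0.5, 0.6, 0.3]
grip_width: 0.599
t 11.78 pos [ 0.4487 -0.4313  0.3379] F [0.5 0.6 0.3] g 0.599 jawang -14.4 appr [ 0.075  0.301 -0.951] j [ 0.27  0.57  0.95  1.17 -0.66  1.85  0.83]
sB (array([ 473.5, -336.9]), array([25.4, 25.2]), 29.5, 285) [ 0.47304467 -0.33695738  0.02741064]
offset [ 0.003  1.254 -0.003] turn [-0.001 -0.    -0.002] deg 0.1 tcp [ 0.4677 -0.3573  0.0993]
```

View pics/s5.png

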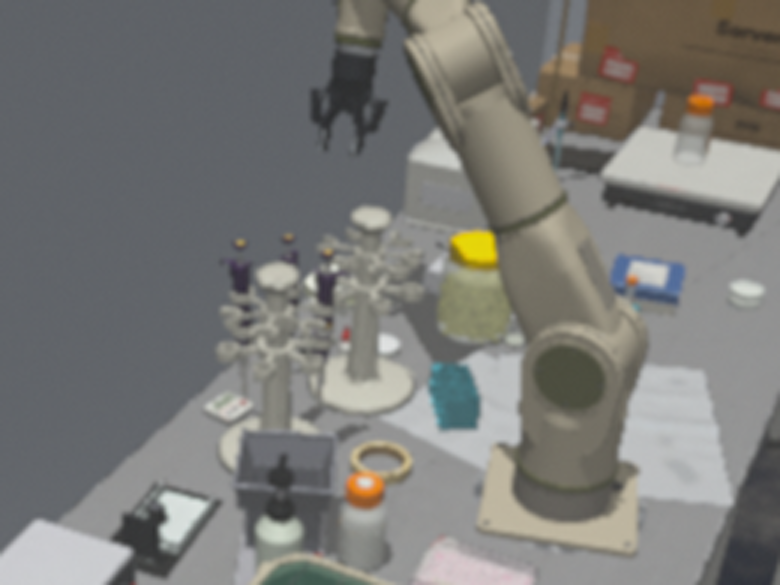

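```bash
python3 - <<'E'
from h import *
a=cv2.imread("pics/w5_full.png");d=np.load("pics/w5.npy");o=manip.get_obs();P=cloud(d,o)
h=cv2.cvtColor(a,cv2.COLOR_BGR2HSV);m=((h[...,0]<8)|(h[...,0]>172))&(h[...,1]>150)&(h[...,2]>80)
n,l,s,c=cv2.connectedComponentsWithStats(m.astype(np.uint8))
for i in range(1,n):
    if s[i,4]>8: print(c[i].round(),s[i,4],np.round(np.nanmedian(P[l==i],0),3))
R=down(-14.5,-18);A=R.as_matrix()[:,1];g=np.array([.4735,-.337,.022]);print((g-.1*A).round(3))
# obstacles within swept zone
k=(P[...,2]>.04)&(np.hypot(P[...,0]-.4735,P[...,1]+.337)<.12)
q=P[k];r=np.hypot(q[:,0]-.4735,q[:,1]+.337)
for z0 in np.arange(.04,.36,.04):
    j=(q[:,2]>z0)&(q[:,2]<z0+.04)
    if j.sum():i=np.argmin(r[j]);print(round(z0,2),j.sum(),q[j][i].round(3),r[j].min().round(3))
plan(g-.1*A,R);plan(g+[0,0,-.002],R)
E
```

```text
[220. 152.] 101 [ 0.398 -0.314  0.063]
[ 0.466 -0.367  0.117]
0.04 1002 [ 0.408 -0.316  0.042] 0.069
0.08 1034 [ 0.566 -0.361  0.102] 0.095
0.12 1437 [ 0.567 -0.355  0.159] 0.095
0.16 2237 [ 0.4   -0.312  0.2  ] 0.078
0.2 5590 [ 0.401 -0.312  0.208] 0.077
0.24 7334 [ 0.404 -0.3    0.263] 0.079
0.28 7396 [ 0.565 -0.36   0.316] 0.095
0.32 13487 [ 0.564 -0.363  0.352] 0.094
offset [ 0.005  1.248 -0.022] turn [-0.001 -0.    -0.002] deg 0.1 tcp [ 0.4672 -0.3613  0.0993]
offset [ 0.006  1.758 -0.026] turn [-0.001 -0.    -0.002] deg 0.1 tcp [ 0.4749 -0.3314  0.0022]
```

```bash
python3 -m pendant '{"offset":[[0,0.25,-0.01],[0,0.5,-0.02],[0,0.75,-0.02],[0,0.95,-0.02],[0.005,1,-0.022],[0.005,1,-0.022],[0.005,1,-0.022]],"turn":[[0,0,0],[0,0,0],[0,0,0],[0,0,0],[0,0,0],[0,0,0],[0,0,0]]}';  python3 - <<'E'
from h import *
st()
o,p,d=snap("wrist","w6");P=cloud(d,o)
q=P[band(P,.0235,.034,(.474,-.333),.03)];print("sB",rect(q),np.nanmedian(q,0))
plan(np.array([.4735,-.337,.02]),down(-14.5,-18))
E
```

```text
clock: 12.75
position: [0.4636, -0.3776, 0.1484]
ee_rot: [-0.583, 0.074, -0.102, 0.802]
ft_force: [0.1, 1.6, 0.2]
grip_width: 0.594
t 12.75 pos [ 0.4636 -0.3776  0.1484] F [0.1 1.6 0.2] g 0.594 jawang -14.5 appr [ 0.078  0.298 -0.951] j [ 0.13  0.6   0.9   1.55 -0.69  1.47  0.9 ]
sB (array([ 472.9, -336.5]), array([25.4, 25.5]), 75.7, 790) [ 0.47289985 -0.33622651  0.02743686]
offset [-0.003  0.768  0.001] turn [ 0.001 -0.     0.001] deg 0.1 tcp [ 0.4749 -0.3314  0.0022]
```

```bash
python3 -m pendant '{"offset":[[0,0.2,0],[0,0.4,0],[0,0.55,0],[0,0.65,0],[0,0.74,0],[0,0.77,0],[0,0.77,0],[0,0.77,0]],"turn":[[0,0,0],[0,0,0],[0,0,0],[0,0,0],[0,0,0],[0,0,0],[0,0,0],[0,0,0]]}'; python3 -m pendant '{"offset":[[0,0,0],[0,0,0],[0,0,0],[0,0,0],[0,0,0],[0,0,0]],"turn":[[0,0,0],[0,0,0],[0,0,0],[0,0,0],[0,0,0],[0,0,0]]}' 15 30;python3 -c "
from h import *
st()"
```

```text
clock: 13.8
position: [0.4758, -0.3323, 0.0025]
ee_rot: [-0.584, 0.074, -0.103, 0.802]
ft_force: [-0.1, -0.1, -0.4]
grip_width: 0.598
clock: 14.55
position: [0.476, -0.3328, 0.0034]
ee_rot: [-0.584, 0.074, -0.103, 0.802]
ft_force: [-1.1, -0.2, 6.3]
grip_width: 0.338
t 14.55 pos [ 0.476  -0.3328  0.0034] F [-1.1 -0.2  6.3] g 0.338 jawang -14.6 appr [ 0.08   0.297 -0.952] j [ 0.11  0.72  0.8   1.71 -0.82  1.22  0.98]
```

Gripped. Retract along the approach, then go back over.

```bash
python3 -m pendant '{"offset":[[0,-0.15,0],[0,-0.35,0],[0,-0.6,0],[0,-0.85,0],[0,-1,0],[0,-1,0],[0,-1,0]],"turn":[[0,0,0],[0,0,0],[0,0,0],[0,0,0],[0,0,0],[0,0,0],[0,0,0]]}'; python3 -m pendant '{"offset":[[0,-0.25,0],[0,-0.5,0],[0,-0.75,0],[0,-1,0],[0,-1,0.1],[0,-1,0.1],[0,-1,0.1]],"turn":[[0,0,0],[0,0,0],[0,0,0],[0,0,0],[-0.1,0,0],[-0.2,0,0],[-0.2,0,0]]}';python3 - <<'E'
from h import *
st();R=down(-9,-10);plan([.46,-.2,.47],R);plan([.47,-.07,.47],down(0,-5))
E
```

```text
clock: 15.42
position: [0.46, -0.3917, 0.1929]
ee_rot: [-0.584, 0.074, -0.103, 0.802]
ft_force: [-0.2, 0.0, -0.5]
grip_width: 0.334
clock: 16.3
position: [0.4503, -0.4309, 0.3886]
ee_rot: [-0.644, 0.08, -0.096, 0.755]
ft_force: [-0.1, 0.2, -1.0]
grip_width: 0.335
t 16.3 pos [ 0.4503 -0.4309  0.3886] F [-0.1  0.2 -1. ] g 0.335 jawang -14.4 appr [ 0.041  0.152 -0.988] j [ 0.15  0.5   1.01  1.14 -0.54  1.82  0.77]
offset [-0.24  -0.131  1.182] turn [ 0.021 -0.117  0.022] deg 5.4 tcp [ 0.4605 -0.1968  0.4516]
offset [-0.353 -0.031  1.808] turn [-0.089 -0.316  0.041] deg 14.9 tcp [ 0.47   -0.0684  0.4514]
```

```bash
python3 -m pendant '{"offset":[[0,-0.25,0],[-0.05,-0.25,0.2],[-0.1,-0.2,0.5],[-0.15,-0.15,0.8],[-0.2,-0.13,1],[-0.2,-0.13,1],[-0.2,-0.13,1]],"turn":[[0,0,0],[0,0,0],[0,-0.1,0],[0,-0.2,0],[0,-0.3,0],[0,-0.3,0],[0,-0.3,0]]}';python3 - <<'E'
from h import *
st();plan([.49,-.04,.46],down(20,-5));plan([.5,.06,.45],down(40,0))
E
```

```text
clock: 17.18
position: [0.459, -0.2339, 0.4452]
ee_rot: [-0.651, -0.008, -0.019, 0.759]
ft_force: [0.2, -1.5, -0.5]
grip_width: 0.335
t 17.18 pos [ 0.459  -0.2339  0.4452] F [ 0.2 -1.5 -0.5] g 0.335 jawang -1.1 appr [ 0.04   0.153 -0.987] j [-0.42  0.12  1.03  1.35 -0.25  1.78  0.54]
offset [0.133 0.175 0.965] turn [-0.076 -0.46   0.103] deg 21.5 tcp [ 0.4894 -0.0385  0.4414]
offset [0.174 0.302 1.444] turn [-0.171 -0.907  0.116] deg 41.9 tcp [0.5    0.06   0.4313]
```

```bash
python3 -m pendant '{"offset":[[0.05,0.04,0.25],[0.08,0.08,0.5],[0.12,0.14,0.8],[0.13,0.17,1],[0.13,0.17,1],[0.13,0.17,1]],"turn":[[0,-0.1,0],[0,-0.25,0],[-0.07,-0.46,0.1],[-0.07,-0.46,0.1],[-0.07,-0.46,0.1],[-0.07,-0.46,0.1]]}';python3 - <<'E'
from h import *
st();plan([.53,.16,.38],down(60,-5));
E
```

```text
clock: 17.92
position: [0.489, -0.0339, 0.4431]
ee_rot: [-0.664, -0.116, 0.126, 0.728]
ft_force: [0.6, -0.5, -0.4]
grip_width: 0.331
t 17.93 pos [ 0.489  -0.0339  0.4431] F [ 0.6 -0.5 -0.4] g 0.331 jawang 19.8 appr [-0.029  0.086 -0.996] j [-0.73  0.01  0.79  1.41 -0.09  1.76  0.38]
offset [0.515 0.485 0.809] turn [-0.003 -0.89   0.082] deg 40.2 tcp [0.5286 0.1608 0.3614]
```

```bash
python3 -m pendant '{"offset":[[0.1,0,0.25],[0.2,0.05,0.5],[0.35,0.1,0.8],[0.5,0.3,0.81],[0.51,0.48,0.81],[0.51,0.48,0.81],[0.51,0.48,0.81]],"turn":[[0,-0.15,0],[0,-0.35,0],[0,-0.55,0.05],[0,-0.75,0.08],[0,-0.89,0.08],[0,-0.89,0.08],[0,-0.89,0.08]]}';python3 - <<'E'
from h import *
st();R=down(80.6,-5);plan([.543,.222,.13],R);plan([.543,.222,.031],R)
E
```

```text
clock: 18.8
position: [0.5283, 0.1588, 0.3642]
ee_rot: [-0.585, -0.337, 0.366, 0.641]
ft_force: [-0.2, -0.5, 0.2]
grip_width: 0.336
t 18.8 pos [0.5283 0.1588 0.3642] F [-0.2 -0.5  0.2] g 0.336 jawang 59.7 appr [-0.074  0.048 -0.996] j [-0.86  0.19  0.63  1.41 -0.18  1.64  0.8 ]
offset [ 0.302  1.27  -0.008] turn [-0.    -0.463  0.046] deg 20.9 tcp [0.5414 0.2223 0.1114]
offset [ 0.3    1.763 -0.052] turn [-0.    -0.463  0.046] deg 20.9 tcp [0.5414 0.2223 0.0124]
```

```bash
python3 -m pendant '{"offset":[[0.1,0.2,0],[0.2,0.4,0],[0.3,0.7,0],[0.3,0.95,0],[0.3,1,0],[0.3,1,0],[0.3,1,0]],"turn":[[0,-0.15,0],[0,-0.3,0],[0,-0.46,0.04],[0,-0.46,0.04],[0,-0.46,0.04],[0,-0.46,0.04],[0,-0.46,0.04]]}';python3 - <<'E'
from h import *
st();R=down(80.6,-5)
o,p,d=snap("wrist","w7");P=cloud(d,o)
q=P[band(P,.028,.05,(.581,.215),.03)];print("A",rect(q) if len(q)>3 else 0)
q=P[band(P,.064,.085,(.576,.299),.045)];print("tab",rect(q) if len(q)>3 else 0)
plan([.543,.222,.07],R);plan([.543,.222,.031],R)
E
```

```text
clock: 19.68
position: [0.5456, 0.22, 0.1683]
ee_rot: [-0.516, -0.439, 0.473, 0.564]
ft_force: [0.6, -0.4, -0.7]
grip_width: 0.335
t 19.68 pos [0.5456 0.22   0.1683] F [ 0.6 -0.4 -0.7] g 0.335 jawang 80.3 appr [-0.081  0.021 -0.997] j [-0.85  0.37  0.53  1.61 -0.24  1.29  1.14]
A (array([576.2, 215.8]), array([25.8, 15.1]), 77.6, 370)
tab (array([576. , 298.9]), array([13.3, 59.8]), 80.3, 1434)
offset [ 0.003  0.582 -0.028] turn [ 0.005 -0.005  0.009] deg 0.5 tcp [0.5414 0.2223 0.0514]
offset [ 0.002  0.777 -0.044] turn [ 0.005 -0.005  0.009] deg 0.5 tcp [0.5414 0.2223 0.0124]
```

View pics/w7.png

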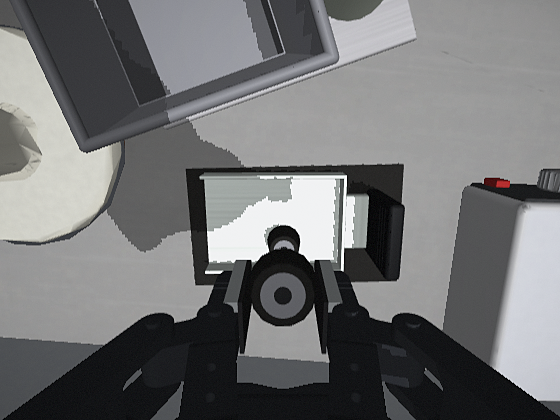

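```bash
python3 -m pendant '{"offset":[[0,0.2,-0.03],[0,0.4,-0.03],[0,0.58,-0.03],[0,0.68,-0.04],[0,0.75,-0.044],[0,0.777,-0.044],[0,0.777,-0.044],[0,0.777,-0.044]],"turn":[[0,0,0],[0,0,0],[0,0,0],[0,0,0],[0,0,0],[0,0,0],[0,0,0],[0,0,0]]}'; python3 -m pendant '{"offset":[[0,0,0],[0,0,0],[0,0,0],[0,0,0]],"turn":[[0,0,0],[0,0,0],[0,0,0],[0,0,0]]}' 55;python3 -m pendant '{"offset":[[0,-0.1,0],[0,-0.3,0],[0,-0.6,0],[0,-0.9,0],[0,-0.9,0],[0,-0.9,0]],"turn":[[0,0,0],[0,0,0],[0,0,0],[0,0,0],[0,0,0],[0,0,0]]}'; python3 - <<'E'
from h import *
st()
o,p,d=snap("wrist","w8");P=cloud(d,o)
for xy in [(.581,.215),(.543,.222)]:
    q=P[band(P,.028,.05,xy,.02)];print(xy,rect(q) if len(q)>3 else 0,np.nanmedian(q,0))
q=P[band(P,.064,.085,(.576,.299),.045)];print("tab",rect(q) if len(q)>3 else 0)
q=P[band(P,.118,.135,(.39,.18),.13)];print("bin",rect(q))
E
```

```text
clock: 20.72
position: [0.5419, 0.2221, 0.0132]
ee_rot: [-0.516, -0.439, 0.473, 0.564]
ft_force: [-0.5, 0.4, -0.0]
grip_width: 0.334
clock: 21.22
position: [0.5419, 0.222, 0.0132]
ee_rot: [-0.516, -0.439, 0.473, 0.564]
ft_force: [-0.4, -0.1, 0.7]
grip_width: 0.546
clock: 21.98
position: [0.5563, 0.2182, 0.1933]
ee_rot: [-0.516, -0.439, 0.472, 0.564]
ft_force: [-0.3, -0.4, -0.8]
grip_width: 0.548
t 21.98 pos [0.5563 0.2182 0.1933] F [-0.3 -0.4 -0.8] g 0.548 jawang 80.4 appr [-0.079  0.022 -0.997] j [-0.84  0.37  0.54  1.55 -0.24  1.34  1.14]
(0.581, 0.215) (array([581.2, 214.7]), array([25.5, 25.5]), 51.1, 596) [0.58053747 0.21464332 0.03251542]
(0.543, 0.222) (array([545.5, 220.7]), array([25.8, 25.3]), 80.9, 641) [0.54518274 0.2210377  0.03252469]
tab (array([576.1, 299. ]), array([13.1, 59.5]), 80.5, 1221)
bin (array([425.8, 187.3]), array([ 76.8, 145.4]), 9.2, 6755)
```

View pics/w8.png

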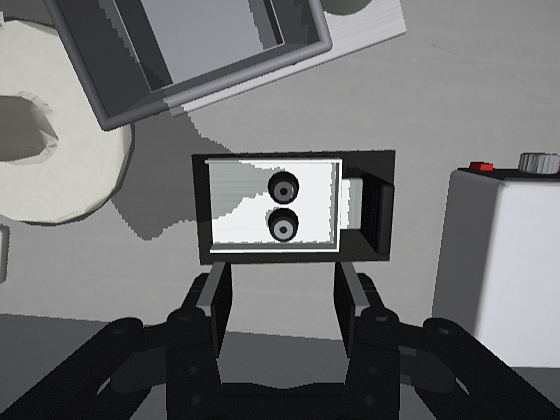

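```bash
python3 - <<'E'
from h import *
snap("top","t9")
a=cv2.imread("pics/w5_full.png");b=cv2.imread("pics/t9_full.png")
cv2.imwrite("pics/v2.png",np.vstack([cv2.resize(a,(400,300)),cv2.resize(b[:,:],(400,300))]) if 0 else np.hstack([cv2.resize(a,(320,240)),cv2.resize(b[150:420,380:560],(300,450))[:240]]) if 0 else np.hstack([cv2.resize(a,(400,400)),cv2.resize(b[150:350,360:560],(400,400))]))
E
```

```text
(no output)
```

View pics/v2.png

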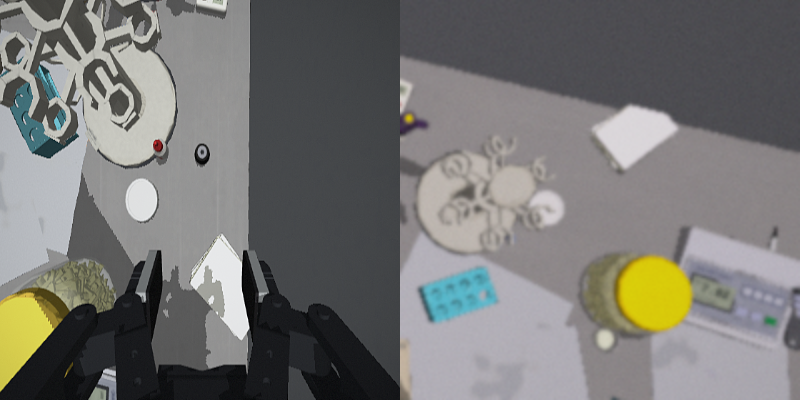

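```bash
python3 - <<'E'
from h import *
R=down(80.6,0);plan([.576,.299,.13],R);plan([.576,.299,.06],R)
E
```

```text
offset [ 0.413  0.401 -0.066] turn [-0.107 -0.005  0.009] deg 4.8 tcp [0.576  0.299  0.1113]
offset [ 0.411  0.75  -0.096] turn [-0.107 -0.005  0.009] deg 4.8 tcp [0.576  0.299  0.0413]
```

```bash
python3 -m pendant '{"offset":[[0.2,0,-0.02],[0.41,0.1,-0.05],[0.413,0.25,-0.066],[0.413,0.4,-0.066],[0.413,0.4,-0.066],[0.413,0.4,-0.066]],"turn":[[-0.1,0,0.01],[-0.107,0,0.01],[-0.107,0,0.01],[-0.107,0,0.01],[-0.107,0,0.01],[-0.107,0,0.01]]}' 50; python3 - <<'E'
from h import *
st();R=down(80.6,0);plan([.576,.299,.06],R)
E
```

```text
clock: 22.82
position: [0.5763, 0.2989, 0.1124]
ee_rot: [0.541, 0.456, -0.456, -0.54]
ft_force: [-0.0, -0.3, 0.3]
grip_width: 0.501
t 22.82 pos [0.5763 0.2989 0.1124] F [-0.  -0.3  0.3] g 0.501 jawang 80.4 appr [ 0.    -0.001 -1.   ] j [-0.92  0.5   0.49  1.55 -0.25  1.15  1.03]
offset [0.001 0.355 0.002] turn [ 0.001 -0.005 -0.001] deg 0.2 tcp [0.576  0.299  0.0413]
```

```bash
python3 -m pendant '{"offset":[[0,0.1,0],[0,0.2,0],[0,0.3,0],[0,0.355,0],[0,0.355,0]],"turn":[[0,0,0],[0,0,0],[0,0,0],[0,0,0],[0,0,0]]}'; python3 -m pendant '{"offset":[[0,0,0],[0,0,0],[0,0,0],[0,0,0],[0,0,0],[0,0,0],[0,0,0],[0,0,0]],"turn":[[0,0,0],[0,0,0],[0,0,0],[0,0,0],[0,0,0],[0,0,0],[0,0,0],[0,0,0]]}' 0 90; python3 -c "
from h import *
st()"
```

```text
clock: 23.45
position: [0.5758, 0.2984, 0.0402]
ee_rot: [0.541, 0.455, -0.457, -0.54]
ft_force: [-0.2, -0.4, 0.4]
grip_width: 0.503
clock: 24.45
position: [0.5763, 0.2988, 0.041]
ee_rot: [0.541, 0.456, -0.457, -0.54]
ft_force: [0.7, 0.4, 6.8]
grip_width: 0.127
t 24.45 pos [0.5763 0.2988 0.041 ] F [0.7 0.4 6.8] g 0.127 jawang 80.4 appr [-0.    -0.001 -1.   ] j [-0.9   0.58  0.47  1.61 -0.29  1.02  1.06]
```

```bash
python3 -m pendant '{"offset":[[0,-0.02,0],[0,-0.06,0],[0,-0.12,0],[0,-0.2,0],[0,-0.3,0],[0,-0.4,0],[0,-0.5,0],[0,-0.6,0],[0,-0.7,0],[0,-0.78,0],[0,-0.82,0],[0,-0.84,0]],"turn":[[0,0,0],[0,0,0],[0,0,0],[0,0,0],[0,0,0],[0,0,0],[0,0,0],[0,0,0],[0,0,0],[0,0,0],[0,0,0],[0,0,0]]}'; python3 - <<'E'
from h import *
o=st()
o,p,d=snap("wrist","w10");P=cloud(d,o);z=o["position"][2]-.041
for xy in [(.581,.215),(.545,.221)]:
    q=P[band(P,.029+z,.036+z,xy,.03)];print(xy,rect(q) if len(q)>3 else 0,np.nanmedian(q,0)-[0,0,z])
q=P[band(P,z+.019,z+.027,(.563,.2),.09)];q=q;A=np.c_[q[:,:2],np.ones(len(q))];c=np.linalg.lstsq(A,q[:,2],rcond=None)[0];print("rim plane slope",c[:2].round(3))
E
```

```text
clock: 25.95
position: [0.5763, 0.299, 0.2092]
ee_rot: [0.541, 0.456, -0.457, -0.54]
ft_force: [0.2, 0.2, -2.1]
grip_width: 0.13
t 25.95 pos [0.5763 0.299  0.2092] F [ 0.2  0.2 -2.1] g 0.13 jawang 80.4 appr [-0.    -0.002 -1.   ] j [-0.93  0.43  0.52  1.45 -0.21  1.33  1.  ]
(0.581, 0.215) (array([572.3, 214.9]), array([25.8, 42.4]), 86.2, 2295) [0.57707071 0.2160808  0.03257039]
(0.545, 0.221) (array([553.7, 219.7]), array([26.1, 42.2]), 83.6, 2770) [0.54691041 0.22052903 0.0325185 ]
rim plane slope [-0.005  0.003]
```

View pics/w10.png

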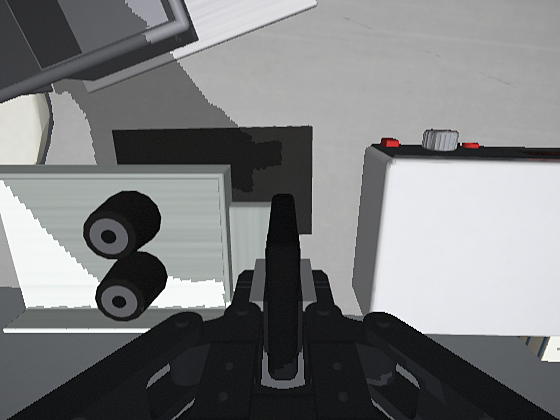

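```bash
python3 -m pendant '{"offset":[[0,-0.02,0],[0,-0.06,0],[0,-0.12,0],[0,-0.2,0],[0,-0.26,0],[0,-0.31,0],[0,-0.34,0],[0,-0.35,0],[0,-0.35,0],[0,-0.35,0],[0,-0.35,0],[0,-0.35,0]],"turn":[[0,0.01,0],[0,0.04,0],[0,0.09,0],[0,0.16,0],[0,0.24,0],[0,0.33,0],[0,0.42,0],[0,0.51,0],[0,0.6,0],[0,0.68,0],[0,0.74,0],[0,0.77,0]]}'; python3 - <<'E'
from h import *
st()
R=down(9,0);plan([.563,.207,.22],R);
E
```

```text
clock: 27.5
position: [0.5763, 0.2992, 0.2796]
ee_rot: [0.652, 0.274, -0.274, -0.651]
ft_force: [1.2, -0.0, -0.6]
grip_width: 0.123
t 27.5 pos [0.5763 0.2992 0.2796] F [ 1.2 -0.  -0.6] g 0.123 jawang 45.6 appr [ 0.    -0.001 -1.   ] j [-1.01  0.41  0.64  1.34 -0.24  1.46  0.42]
offset [-0.376  0.392 -0.274] turn [ 0.002  0.814 -0.001] deg 36.6 tcp [0.563  0.207  0.2013]
```

```bash
python3 -m pendant '{"offset":[[0,0,0],[-0.02,0,-0.01],[-0.05,0,-0.03],[-0.09,0,-0.06],[-0.14,0,-0.1],[-0.19,0,-0.14],[-0.24,0,-0.18],[-0.29,0,-0.21],[-0.33,0,-0.24],[-0.36,0,-0.26],[-0.375,0,-0.27],[-0.376,0,-0.274]],"turn":[[0,0.01,0],[0,0.04,0],[0,0.1,0],[0,0.17,0],[0,0.26,0],[0,0.36,0],[0,0.46,0],[0,0.56,0],[0,0.66,0],[0,0.74,0],[0,0.79,0],[0,0.81,0]]}'; python3 - <<'E'
from h import *
o=st()
o,p,d=snap("wrist","w11");_,pt_,dt=snap("top","t11")
P=cloud(d,o)
m=manip.camera_model("top");K=m["intrinsics"];v,u=np.mgrid[:420,:560]
c=np.stack([(u-K[0,2])/K[0,0]*dt,(v-K[1,2])/K[1,1]*dt,dt],-1);Q=(c-m["t"])@m["R"]
q=P[band(P,.185,.2,(.368,.294),.04)];print("pump",rect(q) if len(q)>3 else 0)
for n,X in(("w",P),("t",Q)):
    q=X[band(X,.118,.134,(.39,.18),.115)];print("bin",n,rect(q) if len(q)>3 else 0)
q=Q[band(Q,.185,.205,(.368,.294),.04)];print("pump t",rect(q) if len(q)>3 else 0)
R=down(9,0);plan([.563,.207,.22],R)
a=cv2.imread("pics/w11_full.png");b=cv2.imread("pics/t11_full.png")[170:320,200:400]
cv2.imwrite("pics/v3.png",np.hstack([cv2.resize(a,(400,300)),cv2.resize(b,(400,300))]))
E
```

```text
clock: 29.0
position: [0.5629, 0.2069, 0.2799]
ee_rot: [0.705, 0.056, -0.056, -0.704]
ft_force: [0.4, -0.1, -1.7]
grip_width: 0.125
t 29.0 pos [0.5629 0.2069 0.2799] F [ 0.4 -0.1 -1.7] g 0.125 jawang 9.1 appr [ 0.    -0.001 -1.   ] j [-1.05  0.31  0.79  1.49 -0.22  1.43 -0.1 ]
pump (array([381.2, 284.5]), array([59.5, 15.4]), 81.9, 2231)
bin w (array([383.4, 247. ]), array([141.4,  92.3]), 10.2, 2636)
bin t (array([360.7, 248.3]), array([183.3,  79.7]), 18.7, 126)
pump t (array([372.5, 289.5]), array([62.2, 32.4]), 89.0, 121)
offset [ 0.     0.392 -0.001] turn [ 0.002  0.004 -0.   ] deg 0.2 tcp [0.563  0.207  0.2013]
```

View pics/v3.png

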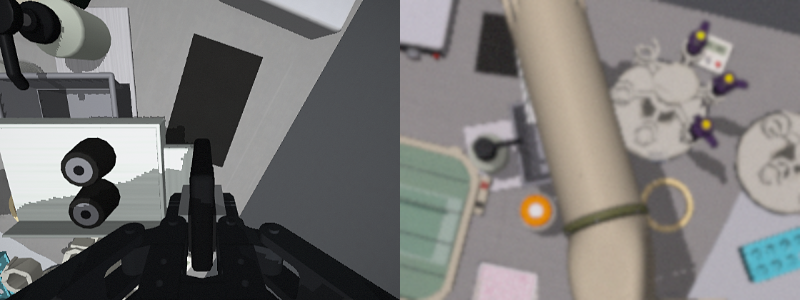

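```bash
cat >> h.py <<'E'
def tip(th,S,a=9.1):
    e=np.array([np.cos(np.radians(a)),np.sin(np.radians(a)),0]);z=np.array([0,0,1.]);t=np.radians(th)
    h=S+.155*(np.cos(t)*e+np.sin(t)*z)+.055*(-np.sin(t)*e+np.cos(t)*z)
    R=down(a,0)*Rn.from_euler("z",-th,degrees=True);tcp=h+.0187*R.as_matrix()[:,1];print(th,to(tcp),turn(R),tcp.round(3))
E
python3 - <<'E'
from h import *
S=np.array([.415,.185,.15])
for t in range(0,60,5):tip(t,S)
E
```

```text
0 [0.027 0.467 0.007] [ 0.002  0.002 -0.   ] [0.568 0.21  0.186]
5 [0.008 0.4   0.007] [ 0.002  0.002 -0.111] [0.564 0.209 0.2  ]
10 [-0.016  0.335  0.007] [ 0.002  0.002 -0.222] [0.559 0.208 0.213]
15 [-0.046  0.273  0.007] [ 0.001  0.002 -0.334] [0.554 0.207 0.225]
20 [-0.082  0.213  0.007] [ 0.001  0.003 -0.445] [0.547 0.206 0.237]
25 [-0.122  0.156  0.007] [ 0.001  0.003 -0.556] [0.539 0.205 0.248]
30 [-0.168  0.104  0.007] [ 0.001  0.003 -0.667] [0.53  0.203 0.259]
35 [-0.217  0.055  0.007] [ 0.001  0.003 -0.778] [0.52  0.202 0.269]
40 [-0.271  0.011  0.007] [ 0.001  0.003 -0.889] [0.509 0.2   0.277]
45 [-0.328 -0.028  0.007] [ 0.001  0.003 -1.   ] [0.498 0.198 0.285]
50 [-0.389 -0.062  0.007] [ 1.000e-03  3.000e-03 -1.111e+00] [0.486 0.196 0.292]
55 [-0.452 -0.09   0.008] [ 1.000e-03  3.000e-03 -1.222e+00] [0.473 0.194 0.298]
```

```bash
python3 -m pendant '{"offset":[[0.01,0.04,0],[0.02,0.12,0.007],[0.027,0.24,0.007],[0.027,0.36,0.007],[0.027,0.44,0.007],[0.027,0.467,0.007],[0.027,0.467,0.007],[0.02,0.44,0.007],[0.008,0.4,0.007],[-0.016,0.335,0.007],[-0.046,0.273,0.007],[-0.046,0.273,0.007]],"turn":[[0,0,0],[0,0,0],[0,0,0],[0,0,0],[0,0,0],[0,0,0],[0,0,0],[0,0,-0.04],[0,0,-0.11],[0,0,-0.22],[0,0,-0.33],[0,0,-0.33]]}'; python3 - <<'E'
from h import *
st()
S=np.array([.415,.185,.15])
for t in range(15,65,5):tip(t,S)
E
```

```text
clock: 30.6
position: [0.5528, 0.2079, 0.2267]
ee_rot: [-0.69, -0.148, -0.035, 0.707]
ft_force: [0.2, 0.4, -1.7]
grip_width: 0.129
t 30.6 pos [0.5528 0.2079 0.2267] F [ 0.2  0.4 -1.7] g 0.129 jawang 9.3 appr [ 0.254  0.045 -0.966] j [-1.26  0.07  0.82  1.83  0.02  1.01 -0.29]
15 [ 0.001  0.008 -0.004] [-0.005  0.003 -0.001] [0.554 0.207 0.225]
20 [-0.018 -0.059 -0.004] [-0.005  0.003 -0.112] [0.547 0.206 0.237]
25 [-0.042 -0.124 -0.003] [-0.006  0.003 -0.223] [0.539 0.205 0.248]
30 [-0.072 -0.186 -0.003] [-0.006  0.003 -0.334] [0.53  0.203 0.259]
35 [-0.108 -0.246 -0.003] [-0.006  0.002 -0.445] [0.52  0.202 0.269]
40 [-0.149 -0.302 -0.002] [-0.006  0.002 -0.556] [0.509 0.2   0.277]
45 [-0.194 -0.355 -0.002] [-0.006  0.002 -0.668] [0.498 0.198 0.285]
50 [-0.244 -0.403 -0.002] [-0.006  0.002 -0.779] [0.486 0.196 0.292]
55 [-0.297 -0.447 -0.001] [-0.006  0.001 -0.89 ] [0.473 0.194 0.298]
60 [-0.355 -0.487 -0.001] [-6.000e-03  1.000e-03 -1.001e+00] [0.46  0.192 0.302]
```

```bash
python3 -m pendant '{"offset":[[-0.018,-0.059,0],[-0.042,-0.124,0],[-0.072,-0.186,0],[-0.108,-0.246,0],[-0.149,-0.302,0],[-0.194,-0.355,0],[-0.244,-0.403,0],[-0.297,-0.447,0],[-0.297,-0.447,0],[-0.297,-0.447,0]],"turn":[[0,0,-0.11],[0,0,-0.22],[0,0,-0.33],[0,0,-0.445],[0,0,-0.556],[0,0,-0.668],[0,0,-0.78],[0,0,-0.89],[0,0,-0.89],[0,0,-0.89]]}'; python3 - <<'E'
from h import *
st()
snap("wrist","w12")
S=np.array([.415,.185,.15]);tip(55,S)
snap("side","s12");a=cv2.imread("pics/w12_full.png");b=cv2.imread("pics/s12_full.png")[140:290,220:420]
cv2.imwrite("pics/v4.png",np.hstack([cv2.resize(a,(400,300)),cv2.resize(b,(400,300))]))
E
```

```text
clock: 31.85
position: [0.4757, 0.1952, 0.2966]
ee_rot: [-0.599, -0.374, -0.276, 0.652]
ft_force: [0.1, -0.8, -0.5]
grip_width: 0.13
t 31.85 pos [0.4757 0.1952 0.2966] F [ 0.1 -0.8 -0.5] g 0.13 jawang 8.9 appr [ 0.808  0.131 -0.575] j [-0.54 -0.5  -0.21  2.4   0.82  0.55 -1.19]
55 [ 0.002 -0.014 -0.001] [-0.001 -0.002 -0.003] [0.473 0.194 0.298]
```

View pics/v4.png

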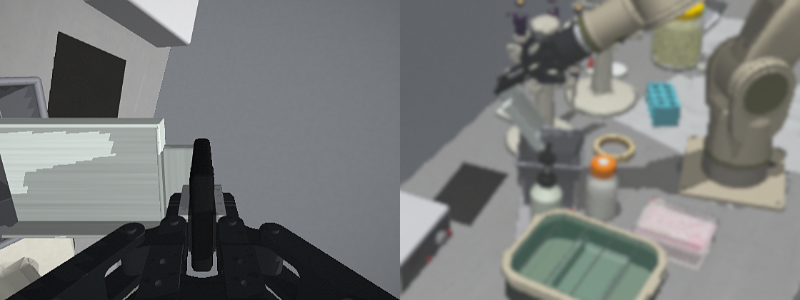

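```bash
python3 - <<'E'
from h import *
S=np.array([.415,.185,.17])
for t in (45,35,25,15):tip(t,S)
tip(5,S+[0,0,.03])
tip(0,S+[0,0,.07])
E
```

```text
45 [0.101 0.065 0.002] [-0.    -0.003  0.219] [0.498 0.198 0.305]
35 [0.097 0.204 0.002] [-0.    -0.003  0.442] [0.52  0.202 0.289]
25 [0.069 0.34  0.002] [-0.001 -0.003  0.664] [0.539 0.205 0.268]
15 [0.018 0.469 0.002] [-0.001 -0.003  0.886] [0.554 0.207 0.245]
5 [0.068 0.501 0.002] [-1.000e-03 -3.000e-03  1.108e+00] [0.564 0.209 0.25 ]
0 [0.187 0.439 0.002] [-1.000e-03 -2.000e-03  1.219e+00] [0.568 0.21  0.276]
```

```bash
python3 -m pendant '{"offset":[[0.05,0.03,0],[0.1,0.065,0],[0.1,0.13,0],[0.097,0.204,0],[0.08,0.27,0],[0.069,0.34,0],[0.045,0.41,0],[0.018,0.469,0],[0.03,0.48,0],[0.03,0.48,0]],"turn":[[0,0,0.11],[0,0,0.22],[0,0,0.33],[0,0,0.44],[0,0,0.55],[0,0,0.664],[0,0,0.775],[0,0,0.886],[0,0,0.97],[0,0,0.97]]}'; python3 - <<'E'
from h import *
st()
tip(0,np.array([.415,.185,.24]))
plan([.570,.26,.30],down(45,0))
E
```

```text
clock: 33.2
position: [0.5578, 0.2074, 0.2455]
ee_rot: [-0.696, -0.124, -0.013, 0.707]
ft_force: [0.1, -0.6, -1.2]
grip_width: 0.128
t 33.2 pos [0.5578 0.2074 0.2455] F [ 0.1 -0.6 -1.2] g 0.128 jawang 9.0 appr [ 0.191  0.03  -0.981] j [-0.73  0.11  0.29  1.72  0.03  1.13 -0.3 ]
0 [ 0.081 -0.141  0.002] [ 0.    -0.002  0.248] [0.568 0.21  0.276]
offset [ 0.134 -0.156  0.25 ] turn [ 0.078 -0.797  0.24 ] deg 37.6 tcp [0.57   0.26   0.2813]
```

```bash
python3 -m pendant '{"offset":[[0.04,-0.07,0],[0.08,-0.14,0],[0.09,-0.15,0.05],[0.11,-0.156,0.12],[0.13,-0.156,0.2],[0.134,-0.156,0.25],[0.134,-0.156,0.25],[0.134,-0.156,0.25]],"turn":[[0,0,0.12],[0,0,0.25],[0.02,-0.2,0.25],[0.04,-0.4,0.25],[0.06,-0.6,0.24],[0.078,-0.797,0.24],[0.078,-0.797,0.24],[0.078,-0.797,0.24]]}'; python3 - <<'E'
from h import *
st()
plan([.576,.299,.30],down(80.6,0))
# mat from top
o,p,d=snap("wrist","w13");P=cloud(d,o)
a=cv2.imread("pics/w13_full.png");m=(a.max(2)<70)&(P[...,2]<.012)&(P[...,2]>-.008)&(np.hypot(P[...,0]-.57,P[...,1]-.226)<.13)
q=P[m];print("mat",rect(q))
E
```

```text
clock: 34.2
position: [0.57, 0.2594, 0.2815]
ee_rot: [0.654, 0.269, -0.269, -0.654]
ft_force: [0.3, 0.7, -1.5]
grip_width: 0.127
t 34.2 pos [0.57   0.2594 0.2815] F [ 0.3  0.7 -1.5] g 0.127 jawang 44.8 appr [ 0. -0. -1.] j [-0.67  0.31  0.22  1.39 -0.07  1.44  0.33]
offset [0.161 0.001 0.119] turn [ 0.001 -0.796 -0.   ] deg 35.8 tcp [0.576  0.299  0.2813]
mat (array([543.5, 257. ]), array([217.4, 157.1]), 10.7, 8995)
```

```bash
python3 -m pendant '{"offset":[[0.04,0,0.03],[0.08,0,0.06],[0.12,0,0.1],[0.161,0,0.119],[0.161,0,0.119],[0.161,0,0.119]],"turn":[[0,-0.2,0],[0,-0.4,0],[0,-0.6,0],[0,-0.796,0],[0,-0.796,0],[0,-0.796,0]]}'; python3 - <<'E'
from h import *
st()
plan([.579,.303,.08],down(80.6,0))
E
```

```text
clock: 35.0
position: [0.5763, 0.298, 0.2815]
ee_rot: [0.541, 0.456, -0.456, -0.54]
ft_force: [0.1, -0.4, -1.3]
grip_width: 0.121
t 35.0 pos [0.5763 0.298  0.2815] F [ 0.1 -0.4 -1.3] g 0.121 jawang 80.3 appr [ 0.    -0.001 -1.   ] j [-0.64  0.36  0.12  1.32 -0.04  1.46  0.88]
offset [ 0.027  1.101 -0.009] turn [ 0.001 -0.006 -0.001] deg 0.3 tcp [0.579  0.303  0.0613]
```

```bash
python3 -m pendant '{"offset":[[0.027,0.2,-0.009],[0.027,0.4,-0.009],[0.027,0.6,-0.009],[0.027,0.8,-0.009],[0.027,0.95,-0.009],[0.027,1,-0.009],[0.027,1,-0.009],[0.027,1,-0.009]],"turn":[[0,0,0],[0,0,0],[0,0,0],[0,0,0],[0,0,0],[0,0,0],[0,0,0],[0,0,0]]}'; python3 - <<'E'
from h import *
st()
plan([.579,.303,.0605],down(80.6,0))
E
```

```text
clock: 36.0
position: [0.58, 0.3033, 0.0833]
ee_rot: [0.541, 0.457, -0.455, -0.54]
ft_force: [-0.1, -0.1, -0.5]
grip_width: 0.122
t 36.0 pos [0.58   0.3033 0.0833] F [-0.1 -0.1 -0.5] g 0.122 jawang 80.3 appr [ 0.003  0.001 -1.   ] j [-0.63  0.5   0.1   1.55 -0.05  1.09  0.89]
offset [-0.002  0.207  0.005] turn [ 0.003 -0.007  0.001] deg 0.3 tcp [0.579  0.303  0.0418]
```

```bash
python3 -m pendant '{"offset":[[0,0.05,0],[0,0.1,0],[0,0.15,0],[0,0.18,0],[0,0.2,0],[0,0.207,0],[0,0.207,0]],"turn":[[0.003,0,0],[0.003,0,0],[0.003,0,0],[0.003,0,0],[0.003,0,0],[0.003,0,0],[0.003,0,0]]}'; python3 -c "
from h import *
st()"
```

```text
clock: 36.88
position: [0.5802, 0.3033, 0.042]
ee_rot: [-0.54, -0.456, 0.455, 0.541]
ft_force: [-0.7, 0.6, -1.3]
grip_width: 0.128
t 36.88 pos [0.5802 0.3033 0.042 ] F [-0.7  0.6 -1.3] g 0.128 jawang 80.3 appr [ 0.     0.001 -1.   ] j [-0.62  0.55  0.1   1.57 -0.06  1.02  0.89]
```

```bash
python3 -m pendant '{"offset":[[0,0.007,0],[0,0.01,0]],"turn":[[0,0,0],[0,0,0]]}'; python3 -m pendant '{"offset":[[0,0,0],[0,0,0],[0,0,0],[0,0,0]],"turn":[[0,0,0],[0,0,0],[0,0,0],[0,0,0]]}' 45; python3 -m pendant '{"offset":[[0,-0.1,0],[0,-0.3,0],[0,-0.6,0],[0,-0.9,0],[0,-1,0],[0,-1,0]],"turn":[[0,0,0],[0,0,0],[0,0,0],[0,0,0],[0,0,0],[0,0,0]]}';python3 - <<'E'
from h import *
st()
o,p,d=snap("wrist","w14");P=cloud(d,o)
q=P[band(P,.064,.085,(.58,.303),.045)];print("tab",rect(q))
q=P[band(P,.018,.03,(.565,.225),.1)];print("pan rim+web",rect(q),np.nanmedian(q,0))
print("in pan hi",np.sum(band(P,.028,.05,(.563,.213),.04)))
plan([.45,.30,.30],down(60,0))
E
```

```text
clock: 37.12
position: [0.5805, 0.3035, 0.041]
ee_rot: [-0.54, -0.456, 0.455, 0.541]
ft_force: [-4.3, -1.8, 9.4]
grip_width: 0.13
clock: 37.62
position: [0.5804, 0.3035, 0.0409]
ee_rot: [-0.54, -0.456, 0.455, 0.541]
ft_force: [1.1, 0.0, 0.0]
grip_width: 0.447
clock: 38.38
position: [0.581, 0.3036, 0.2442]
ee_rot: [0.541, 0.458, -0.453, -0.541]
ft_force: [-0.6, 0.3, -1.2]
grip_width: 0.451
t 38.38 pos [0.581  0.3036 0.2442] F [-0.6  0.3 -1.2] g 0.451 jawang 80.3 appr [ 0.005  0.004 -1.   ] j [-0.64  0.39  0.12  1.37 -0.05  1.39  0.88]
tab (array([580.1, 302.5]), array([12.8, 59.3]), 80.3, 830)
pan rim+web (array([568.3, 228.8]), array([159.1,  90.3]), 80.2, 1075) [0.58683556 0.23026681 0.02330921]
in pan hi 0
offset [-0.126 -0.198  0.639] turn [0.002 0.451 0.004] deg 20.3 tcp [0.45   0.3    0.2813]
```

```bash
python3 -m pendant '{"offset":[[-0.05,-0.2,0.2],[-0.1,-0.25,0.4],[-0.12,-0.3,0.6],[-0.12,-0.35,0.8],[-0.12,-0.35,0.9],[-0.12,-0.35,0.9],[-0.12,-0.35,0.9]],"turn":[[0,0.1,0],[0,0.2,0],[0,0.4,0],[0,0.45,0],[0,0.45,0],[0,0.45,0],[0,0.45,0]]}' 0;python3 - <<'E'
from h import *
st()
o,p,d=snap("wrist","w15");P=cloud(d,o)
q=P[band(P,.187,.203,(.372,.3),.06)];print("pump",rect(q),np.nanmedian(q,0))
m=band(P,.187,.203,(.372,.3),.06)
dt=cv2.distanceTransform(m.astype(np.uint8),cv2.DIST_L2,5);v,u=np.unravel_index(dt.argmax(),dt.shape);print("head px",u,v,dt.max(),P[v,u].round(4))
q=P[band(P,.118,.134,(.39,.18),.115)];print("bin",rect(q))
q=P[band(P,.0,.06,(.393,.18),.075)];print("in bin low",np.round(np.percentile(q[:,2],[5,50,95,99]),3) if len(q) else 0)
E
```

```text
clock: 39.3
position: [0.3996, 0.3091, 0.3107]
ee_rot: [-0.612, -0.354, 0.353, 0.612]
ft_force: [-0.4, -0.3, -1.0]
grip_width: -0.002
t 39.3 pos [0.3996 0.3091 0.3107] F [-0.4 -0.3 -1. ] g -0.002 jawang 60.0 appr [ 0.002  0.001 -1.   ] j [-0.81  0.03  0.07  1.65 -0.    1.46  0.3 ]
pump (array([379.8, 285. ]), array([35.1, 73.6]), 23.7, 2217) [0.37442785 0.29836428 0.19408587]
head px 254 177 17.790697 [0.3703 0.3002 0.1958]
bin (array([379.1, 199.8]), array([164.8, 184.5]), 9.3, 5350)
in bin low [0.006 0.018 0.055 0.059]
```

View pics/w15.png

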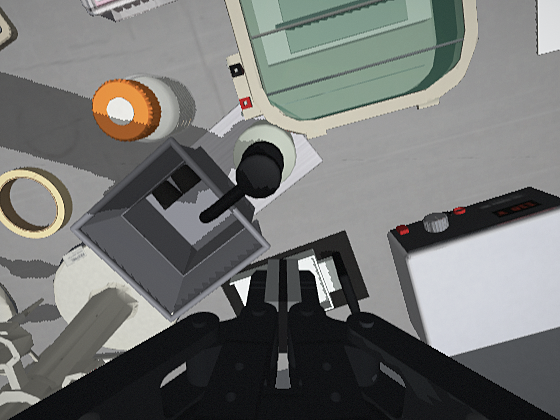

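```bash
python3 - <<'E'
from h import *
print(onz("wrist",262,171,.195).round(4))
print(to([.371,.302,.215]),to([.371,.302,.177]))
E
```

```text
[0.3697 0.3077 0.195 ]
[-0.104  0.478  0.107] [-0.104  0.668  0.107]
```

```bash
python3 -m pendant '{"offset":[[-0.1,0.1,0.1],[-0.1,0.3,0.11],[-0.1,0.45,0.11],[-0.1,0.48,0.11],[-0.1,0.48,0.11]],"turn":[[0,0,0],[0,0,0],[0,0,0],[0,0,0],[0,0,0]]}'; python3 -c "
from h import *
st();print(to([.371,.303,.2]),to([.371,.303,.176]))"
```

```text
clock: 39.98
position: [0.3715, 0.3029, 0.2151]
ee_rot: [-0.613, -0.354, 0.352, 0.613]
ft_force: [-0.5, 0.2, -0.4]
grip_width: -0.005
t 39.98 pos [0.3715 0.3029 0.2151] F [-0.5  0.2 -0.4] g -0.005 jawang 59.9 appr [ 0.002  0.001 -1.   ] j [-0.82  0.02  0.04  1.86 -0.    1.26  0.27]
[-0.001  0.075  0.003] [-0.001  0.195  0.003]
```

```bash
python3 -m pendant '{"offset":[[0,0.06,0],[0,0.1,0],[0,0.14,0],[0,0.17,0],[0,0.19,0],[0,0.19,0],[0,0.19,0]],"turn":[[0,0,0],[0,0,0],[0,0,0],[0,0,0],[0,0,0],[0,0,0],[0,0,0]]}'; python3 -c "
from h import *
st()"
```

```text
clock: 40.85
position: [0.3718, 0.303, 0.1777]
ee_rot: [-0.613, -0.354, 0.352, 0.613]
ft_force: [-1.5, -2.7, 8.7]
grip_width: -0.001
t 40.85 pos [0.3718 0.303  0.1777] F [-1.5 -2.7  8.7] g -0.001 jawang 59.9 appr [ 0.002  0.002 -1.   ] j [-0.82  0.05  0.04  1.91 -0.    1.18  0.27]
```

Near the stop (8.7 N, z 0.1777). Push a little more to be sure.

```bash
python3 -m pendant '{"offset":[[0,0.01,0],[0,0.02,0],[0,0.02,0]],"turn":[[0,0,0],[0,0,0],[0,0,0]]}'; python3 -m pendant '{"offset":[[0,-0.05,0],[0,-0.1,0],[0,-0.15,0],[0,-0.2,0],[0,-0.2,0],[0,-0.2,0]],"turn":[[0,0,0],[0,0,0],[0,0,0],[0,0,0],[0,0,0],[0,0,0]]}'; python3 - <<'E'
from h import *
st();o,p,d=snap("wrist","w16");P=cloud(d,o);m=band(P,.17,.205,(.371,.303),.018);print(m.sum(),np.round(np.nanpercentile(P[m][:,2],[10,50,90]),4))
E
```

```text
clock: 41.22
position: [0.372, 0.3032, 0.1768]
ee_rot: [-0.612, -0.355, 0.351, 0.613]
ft_force: [-10.5, -10.4, 34.2]
grip_width: -0.002
clock: 41.98
position: [0.3718, 0.303, 0.2164]
ee_rot: [-0.612, -0.354, 0.352, 0.613]
ft_force: [0.5, 0.1, 0.4]
grip_width: 0.002
t 41.98 pos [0.3718 0.303  0.2164] F [0.5 0.1 0.4] g 0.002 jawang 59.9 appr [ 0.003  0.003 -1.   ] j [-0.82  0.02  0.05  1.86 -0.    1.26  0.27]
2618 [0.1906 0.1943 0.1952]
```

```bash
python3 -m pendant '{"offset":[[0,0.06,0],[0,0.1,0],[0,0.14,0],[0,0.17,0],[0,0.19,0],[0,0.2,0],[0,0.208,0],[0,0.208,0]],"turn":[[0,0,0],[0,0,0],[0,0,0],[0,0,0],[0,0,0],[0,0,0],[0,0,0],[0,0,0]]}'; python3 -m pendant '{"offset":[[0,0,0],[0,0,0]],"turn":[[0,0,0],[0,0,0]]}'
```

```text
clock: 43.02
position: [0.3717, 0.3029, 0.1769]
ee_rot: [-0.612, -0.354, 0.352, 0.613]
ft_force: [-10.5, -9.7, 28.2]
grip_width: -0.003
clock: 43.28
position: [0.3716, 0.3028, 0.1774]
ee_rot: [-0.612, -0.354, 0.351, 0.613]
ft_force: [-3.7, -3.6, 8.1]
grip_width: -0.001
```

```bash
python3 -m pendant '{"offset":[[0,-0.05,0],[0,-0.1,0],[0,-0.2,0],[0,-0.4,0],[0,-0.55,0.1],[-0.1,-0.65,0.1],[-0.1,-0.65,0.1],[-0.1,-0.65,0.1]],"turn":[[0,0,0],[0,0,0],[0,0,0],[0,0,0],[0,0,0],[0,0,0],[0,0,0],[0,0,0]]}'; python3 - <<'E'
from h import *
st();o,p,d=snap("wrist","w17");P=cloud(d,o);m=band(P,.17,.205,(.371,.303),.018);print("pump",m.sum(),np.round(np.nanpercentile(P[m][:,2],[10,50,90]),4))
q=P[band(P,.064,.085,(.58,.303),.045)];print("tab",rect(q) if len(q)>3 else 0)
q=P[band(P,.018,.03,(.565,.225),.1)];print("rim",rect(q) if len(q)>3 else 0)
q=P[band(P,.012,.05,(.393,.18),.05)]
a=cv2.imread("pics/w17_full.png");k=(a.max(2)<60)&band(P,.012,.05,(.395,.181),.075);n,l,s,c=cv2.connectedComponentsWithStats(k.astype(np.uint8))
for i in range(1,n):
    if s[i,4]>40: print("dark in bin",s[i,4],np.nanmean(P[l==i],0).round(3))
E
```

```text
clock: 44.28
position: [0.344, 0.2952, 0.3064]
ee_rot: [-0.612, -0.354, 0.352, 0.613]
ft_force: [-1.0, 1.0, -1.0]
grip_width: 0.0
t 44.27 pos [0.344  0.2952 0.3064] F [-1.  1. -1.] g 0.0 jawang 59.9 appr [ 0.002  0.003 -1.   ] j [-0.84 -0.08  0.03  1.77  0.    1.45  0.23]
pump 1549 [0.1923 0.1944 0.1953]
tab (array([560.5, 305.2]), array([12.6, 20.7]), 80.2, 134)
rim (array([561.3, 226.6]), array([ 69.6, 172.1]), 3.2, 241)
dark in bin 447 [0.379 0.234 0.034]
dark in bin 750 [0.358 0.18  0.036]
dark in bin 48 [0.405 0.133 0.014]
dark in bin 355 [0.446 0.158 0.032]
```

View pics/w17.png

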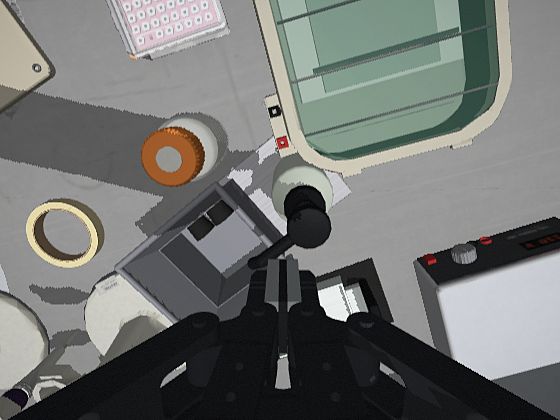

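Picture 16: both stoppers lie on the bin floor at about (222,208) and (200,222), and the pump head is up at (310,225). The tray is on its mat and the gripper touches nothing, so I'm handing in.

```bash
python3 -c "
from h import *
print(manip.hand_in())"
```

```text
the job is handed in; nothing more can be done
None
```

The job is done and handed in at about 44 s of robot time. Two stoppers were present; looks over the rest of the bench showed no others.

**What I did:** I set both stoppers upright in the tray and carried it level to the bin. There I tipped it to about 55° over the mouth and set it back on its mat. I then gave the pump two strokes: both reached the stop (about 34 N and 28 N), and the head came fully up after each.

**Last checks:**
- **Stoppers:** both were seen lying on the bin floor.
- **Pump:** its head is up at z about 0.195 m.
- **Tray:** it was empty and level when set down, with its length at 80.3° against about 81° for the mat. The middle of its pan is about 15 mm from the mat's centre.
- **Robot:** the gripper is clear of everything, and I saw none of the other things on the bench shifted.

**Checks that failed or disagreed:**
- The last automatic search for dark patches in the bin mixed in wall shadows, so the stopper check rests on the picture.
- A second measurement of the mat was spoiled by other dark areas, so I used the first one.
- In the last image the gripper partly hid the tray, so its pose comes from the look just after it was set down.

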